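# Lay out alternator parts on their foam outlines

### The arm

A 6-joint arm with a two-finger parallel gripper is mounted at the origin on the work surface. World frame = base frame: x ahead of the robot, y to its left, z up, the work surface at z = 0. Lengths are in m, angles in rad, forces in N, time in s.
With the tool pointing down it reaches from about 0.375 to 0.925 m from the base axis. Payload 5.7 kg.
Tool frame: the origin (TCP) lies midway between the tips of the shut fingers; the grasp point (between the pads) lies 19 mm behind it (pinch_z is the distance from the TCP to the grasp point, in m); z points along the fingers, y is the line along which they close (so a half turn about z gives the same grasp; the last joint's range is limited). The gripper opens to 88 mm and grips with 3 to 60 N. Pads are 20 mm wide; open, the fingers measure 115 mm over their backs; the gripper's body (75 mm by 178 mm) begins 61 mm behind the grasp point.
Start: joints at [-1.236, 0.359, 1.51, -0, 1.272, -0.115], TCP at [0.261, -0.54, 0.188] pointing down, gripper open.
Joint ranges: [-2.97, 2.97], [-1.01, 2.36], [0.21, 2.38], [-0.96, 4.11], [0.2, 2.71], [-2.98, 2.98]. Speed limits (rad/s): [2.39, 2.39, 3.14, 3.14, 3.14, 3.14].

### API

Orientations are given as a unit quaternion [x, y, z, w].
In Python, from plant import * gives the robot as it stands.
- The arm moves only by the tool servo_tool, never from a script. Its argument "commands" is a list of rows, each an object with "linear": the shift along the tool's x, y, z in mm, a list of three; "rotation": the turn, a rotation vector about the tool's x, y, z in rad, a list of three. In form: [{"linear": [tx, ty, tz], "rotation": [ax, ay, az]}, ...]. A call has 1 to 10 rows; each row shifts and turns the commanded pose from where the row before left it, along the tool's axes as they then stand; what a row does not reach is not made up. A row lasts 1/12 s, in which the tool goes at most 41.7 mm and 7.16 degrees, less where a joint would pass 70% of its speed; a pose out of reach is approached as far as the arm can. A call with a gripper value outside its range is refused whole. "claw" is the opening, from 0 (shut) to 1 (fully open), set as the call begins (left out, the last holds). The fingers move at their own pace and stop on an object; "grip_force" is the grip in N (left out, the last holds). Time passes only in rows, so rows that do not move let the fingers close. It gives the time, the measured TCP pose, the force, the opening and the grip force at its end, in the units of the state.
- get_obs(): the state, without advancing time (a new reading comes with each control period).
- get_image(name): name is "side" or "top" or "wrist"; returns a dict with "frame" (480x640x3 uint8, blue, green, red), "vertical_fov" (degrees; the focal length in pixels is half the picture's height over the tangent of half this angle, whatever the lens; pixels are square), "cx", "cy" (the principal point, pixels), "R" (3x3) and "t" (3): a world point X has camera coordinates R X + t; the wrist camera has in their place "mount" (4x4, takes a point from camera to tool coordinates, whose origin is the TCP and whose axes are the flange's). Camera axes: x right, y down, z forward; pixel columns grow to the right and rows downward; lengths in m; the calibration is good to about 2 mm. A picture is of the moment at which its call begins: read the wrist's pose just before it. There is no depth.
- hand_in(): hands the job in; it is judged then, once.
Trained networks look in a picture, given as the dict that the camera call returned (one of the last four; its "shot" number tells which), for a name from the list of things; names that differ only in an ending like _2 or _b are one class to them, and where a whole thing is asked for, a point or a joint stands for the part that bears it (a point fixed in the world has none). Each returns a list of dicts, best first, with "p" (0 to 1); they miss things now and then, are a little off and sometimes report something else, mostly with a low value. They report only what shows in the picture. A call takes as long as a camera call. They do not tell look-alikes from the thing itself.
- spot_in(picture, label): "at" ([column, row] in pixels, amid what is visible of it).
- cut_out(picture, label): "mask" (480x640 bool, what is visible of it) and "at" ([column, row] in pixels, amid what is visible of it).
The state is a dict: "time": time; "joint_positions": joint angles; "dq": joint speeds; "tau": joint torques, N m; "ee_pos": TCP position; "tool_rot": TCP orientation; "contact_force": force on the tool from outside, world axes, zero at the start; "ft_torque": the same for the moment, N m; "gripper_width": finger opening in m; "gripper_force": force on a finger pad.
Only numpy, scipy, OpenCV 4.12 (cv2) and the standard library are available. Lean on these libraries where they do the work, as an engineer would, in place of code of your own. Each camera call takes 0.05 s, during which the arm holds its last target. There are 200 camera calls.

### The job

The alternator is stripped for a rebuild: put each of its four loose parts (the pulley, the large front bearing, the small rear bearing and the voltage regulator) flat on the black foam tile that bears its yellow silhouette, the right way up as it lies now, centred on the silhouette and, for the regulator, lined up with it (either way round). Set the parts down gently rather than dropping them, and leave the blue socket and the red cap where they lie.

Things in the scene. Friction and masses are not known exactly. Their poses are not given: they have to be found in the camera images.
- pulley: Alternator belt pulley, loose, standing flat on the bench: bright aluminium disc with belt grooves round its rim, 66 mm in diameter and 27 mm high, and on its top a central plain steel hub 28 mm in diameter that rises from 27 to 45 mm above the underside; grip the hub from above. Origin at the centre of its underside, z up its axis. About 0.3 kg.
- front_bearing: Large front bearing of the alternator: flat steel ring with a black seal band between its two races, lying flat, 52 mm outer diameter, 18 mm hole, 18 mm high. Nothing sticks up; grip it across the outside (the hole is too small to use). Origin at the centre of its underside, z up its axis. About 0.15 kg.
- rear_bearing: Small rear bearing of the alternator: flat steel ring with a black seal band between its two races, lying flat, 34 mm outer diameter, 12 mm hole, 13 mm high. Nothing sticks up; grip it across the outside (the hole is too small to use). Origin at the centre of its underside, z up its axis. About 0.05 kg.
- regulator: Voltage regulator, loose, on its flat base: grey plastic block 46 mm long (x), 34 mm wide (y), 24 mm high with its ribs, and a low aluminium ear 22 mm wide, 8 mm high at each end; 72 mm long over the ears. The same either way round. Grip it across its 34 mm width (along y). Origin at the centre of its underside, x along its length, z up. About 0.12 kg.
- pulley_tile: Fixed black foam tile, 86 x 86 mm and 4 mm thick, lying flat on the bench, with a yellow silhouette centred on its top: a full disc 68 mm in diameter, without a hole, for the pulley. Origin at the centre of its underside; x and y run along its sides, z up.
- front_bearing_tile: Fixed black foam tile, 86 x 86 mm and 4 mm thick, lying flat on the bench, with a yellow silhouette centred on its top: a large ring, 54 mm outside and 18 mm inside, for the front bearing. Origin at the centre of its underside; x and y run along its sides, z up.
- rear_bearing_tile: Fixed black foam tile, 86 x 86 mm and 4 mm thick, lying flat on the bench, with a yellow silhouette centred on its top: a small ring, 36 mm outside and 12 mm inside, for the rear bearing. Origin at the centre of its underside; x and y run along its sides, z up.
- regulator_tile: Fixed black foam tile, 86 x 86 mm and 4 mm thick, lying flat on the bench, with a yellow silhouette centred on its top: a 48 x 36 mm rectangle with a 24 mm wide tab at each end, 74 mm long in all along the tile's x, for the regulator (either way round). Origin at the centre of its underside; x and y run along its sides, z up.
- socket: Loose blue impact-wrench socket (dark opening on top) standing upright, 30 mm in diameter and 38 mm tall. Not part of the job: leave it where it is. Origin at the centre of its underside.
- cap: Loose red plastic cap, a blunt cone 40 mm in diameter at the foot and 30 mm tall. Not part of the job: leave it where it is. Origin at the centre of its underside.
Things that resemble listed ones, but are neither listed nor needed, are in the scene too. Of the things shaped like the regulator, the grey one is meant.

How it is judged:
By the outcome, as a careful person would: the job done as asked, in the order asked, and still so for the second after the job is handed in, with the robot touching nothing.
It also fails if it takes over 106 s, if anything falls off the work surface, if the arm or the gripper's body presses on something with over 40 N, if the wrist force passes 120 N, or if a joint passes its speed limit or range.

## Working session

There is one attempt and no reset: what is moved stays moved. The work goes in short steps, Python scripts to look and compute and a tool call to move; the robot and the scene stay as the last step left them, time stands still between calls to the robot, and variables do not carry over. Pictures are saved under pics/ and viewed, at most 14 in all, crops included, and the job is handed in when it is done.

Besides the shell and the picture viewer there is one more tool, called after "Call:" as name([rows], argument=value, ...), one row to a line, values as JSON. servo_tool: Moves the arm, as the interface text tells. Its arguments: {"type":"object","properties":{"commands":{"type":"array"},"claw":{"type":"number"},"grip_force":{"type":"number"}},"required":["commands"]}

```bash
mkdir -p pics; ls; python3 - <<'E'
from plant import *
import cv2
for n in("top","side"):
    p=get_image(n); cv2.imwrite(f"pics/{n}0.png",p["frame"]); print(n,p["vertical_fov"],p["cx"],p["cy"],p["R"],p["t"])
o=get_obs(); print(o)
E
```

```text
pics
top 48.92351884246337 310.43960928215915 238.49701109174606 [[-0.00517726 -0.99998098 -0.0033507 ]
 [-0.98509157  0.0056763  -0.17193713]
 [ 0.17195288  0.00241058 -0.98510223]] [-0.01431365  0.52042541  1.04834553]
side 57.93820986477307 325.46393300399365 239.52665752170307 [[ 0.93168282 -0.36319743  0.00739925]
 [-0.27877048 -0.72787195 -0.62648978]
 [ 0.23292518  0.58162708 -0.77939451]] [-0.4895748   0.18526813  0.9030489 ]
{'time': 0.1, 'joint_positions': array([-1.23612685e+00,  3.59395744e-01,  1.51129314e+00,  8.53699880e-06,
        1.27250188e+00, -1.15081686e-01]), 'dq': array([ 6.95525341e-04, -1.45698588e-03, -3.12796345e-03, -9.20963016e-05,
       -9.38478842e-04, -6.11297232e-04]), 'tau': array([ 9.96873387e-04, -5.16356277e+01, -2.71405649e+01,  6.78536016e-02,
        2.75790860e-02, -2.60820843e-05]), 'ee_pos': array([ 0.26063288, -0.53970319,  0.18752769]), 'tool_rot': array([ 9.74821828e-01,  2.22983779e-01, -8.35004139e-05, -7.94687378e-04]), 'contact_force': array([-0.23555637, -0.5349793 ,  0.04301729]), 'ft_torque': array([ 0.00630434,  0.02245047, -0.00318428]), 'gripper_force': 0.0, 'gripper_width': 0.08805503190213575}
```

View pics/top0.png

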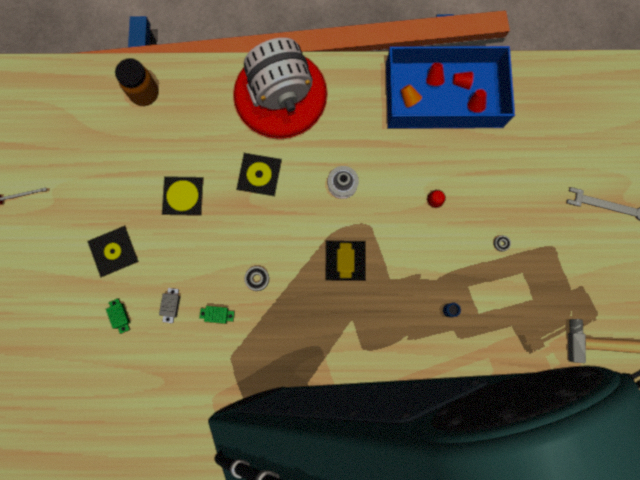

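View pics/side0.png

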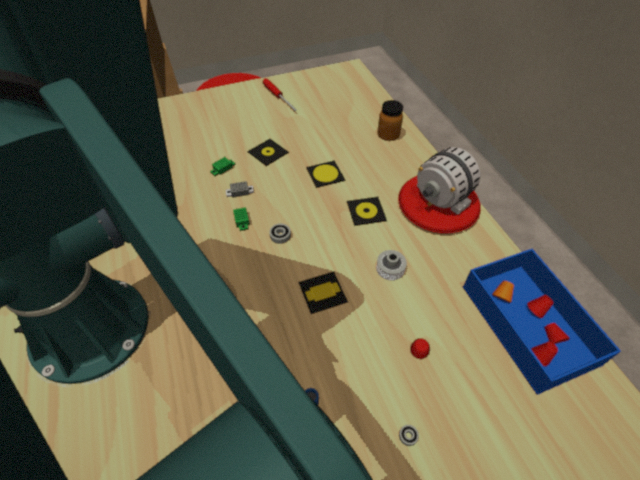

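Top view: the grey regulator is at (170,305), with green look-alikes at (118,315) and (216,313). The front bearing is at (257,278), rear bearing (502,243) and pulley (343,182). The tiles are pulley (182,196), front (259,174), rear (112,251) and regulator (346,260); the socket is at (452,310) and the cap at (437,198).

```bash
cat > h.py <<'E'
from plant import *
import numpy as np, cv2
from scipy.spatial.transform import Rotation as Ro
def cam(p,o=None):
    f=240/np.tan(np.radians(p["vertical_fov"])/2)
    if "R" in p: R=np.array(p["R"]);t=np.array(p["t"]);return f,R.T,-R.T@t
    M=np.array(p["mount"]);T=Ro.from_quat(o["tool_rot"]).as_matrix()
    return f,T@M[:3,:3],np.array(o["ee_pos"])+T@M[:3,3]
def world(p,uv,z,o=None):
    f,A,c=cam(p,o); uv=np.atleast_2d(uv).astype(float)
    d=np.c_[(uv[:,0]-p["cx"])/f,(uv[:,1]-p["cy"])/f,np.ones(len(uv))]@A.T
    return (c+d*((z-c[2])/d[:,2])[:,None])[:,:2]
def yellow(p):
    h=cv2.cvtColor(p["frame"],cv2.COLOR_BGR2HSV)
    return cv2.inRange(h,(22,190,60),(35,255,255))
def yaw(o):
    x=Ro.from_quat(o["tool_rot"]).as_matrix()[:,0]; return np.degrees(np.arctan2(x[1],x[0]))
def rect(pts): # world contour -> minAreaRect in mm
    (c,s,a)=cv2.minAreaRect((pts*1000).astype(np.float32)); return np.round(c,1),np.round(s,1),round(a,1)
E
python3 - <<'E'
from h import *
p=get_image("top")
H={"pulley":.0225,"front_bearing":.009,"rear_bearing":.0065,"regulator":.01,"socket":.019,"cap":.012,"pulley_tile":.004,"front_bearing_tile":.004,"rear_bearing_tile":.004,"regulator_tile":.004}
for n,z in H.items():
    for r in cut_out(p,n)[:4]:
        if r["p"]<.3: continue
        m=r["mask"].astype(np.uint8); c=max(cv2.findContours(m,0,1)[0],key=cv2.contourArea)
        w=world(p,c[:,0],z); mm=np.argwhere(m)[:,::-1].mean(0)
        print(n,round(r["p"],2),np.round(r["at"]),"cen",np.round(world(p,mm,z)[0]*1000,1),"rect",*rect(w))
m=yellow(p); n,l,s,c=cv2.connectedComponentsWithStats(m)
for i in range(1,n):
    if s[i,4]>40: print("yel",s[i],np.round(c[i],1),np.round(world(p,c[i],.004)*1000,1))
q=get_image("wrist"); o=get_obs();print(q["vertical_fov"],q["cx"],q["cy"],q["mount"])
cv2.imwrite("pics/c.png",cv2.resize(p["frame"][230:350,60:300],(800,400),interpolation=2))
E
```

```text
pulley 0.72 [180. 196.] cen [620.1 258.2] rect [621. 258.] [86.7 86.6] 87.9
pulley 0.61 [342. 181.] cen [648.  -87.3] rect [647.7 -88. ] [64.8 71.4] 89.4
pulley 0.61 [454. 313.] cen [ 373.4 -308.1] rect [ 373.8 -307.8] [35.7 26.6] 89.7
front_bearing 0.57 [254. 274.] cen [442.5  98.1] rect [442.2  97.7] [49.6 49. ] 63.8
rear_bearing 0.66 [501. 244.] cen [ 514.9 -427.1] rect [ 515.  -427.1] [34.7 30.4] 89.7
regulator 0.73 [171. 303.] cen [387.3 279.1] rect [386.9 279.4] [38.8 71.1] 81.7
regulator 0.64 [117. 316.] cen [364.5 385.6] rect [364.3 386.4] [72.3 39.8] 25.9
regulator 0.57 [217. 313.] cen [367.2 179. ] rect [366.8 179.6] [72.4 34.1] 84.0
socket 0.68 [435. 200.] cen [ 610.7 -287.5] rect [ 610.7 -287.4] [38.9 37.6] 89.7
socket 0.54 [454. 308.] cen [ 374.5 -309. ] rect [ 374.9 -308.7] [35.6 24.7] 89.7
pulley_tile 0.62 [183. 198.] cen [624.2 262.8] rect [624.7 263.6] [84.6 83.2] 89.6
front_bearing_tile 0.8 [256. 173.] cen [672.2  96.6] rect [672.3  96.7] [87.  85.5] 78.1
rear_bearing_tile 0.57 [114. 254.] cen [502.6 408.2] rect [502.5 408.2] [87.6 85.9] 22.9
regulator_tile 0.75 [347. 260.] cen [479.  -91.2] rect [479.5 -92.8] [89.7 88.3] 89.4
yel [246 162  26  25 465] [258.6 173.6] [[673.   96.3]]
yel [166 180  33  31 807] [181.9 195.2] [[625.1 263.3]]
yel [104 242  17  18 235] [112.  250.7] [[503.3 408.8]]
yel [337 243  18  35 555] [345.5 260. ] [[480.4 -91.6]]
65.96589324606957 316.14649141030344 243.39904263003254 [[-2.10956415e-04 -9.56085662e-01 -2.93087294e-01  8.22876828e-02]
 [ 9.99999682e-01  2.36994902e-05 -7.97083650e-04  3.26965219e-04]
 [ 7.69026269e-04 -2.93087369e-01  9.56085353e-01 -1.97358835e-01]
 [ 0.00000000e+00  0.00000000e+00  0.00000000e+00  1.00000000e+00]]
```

View pics/c.png

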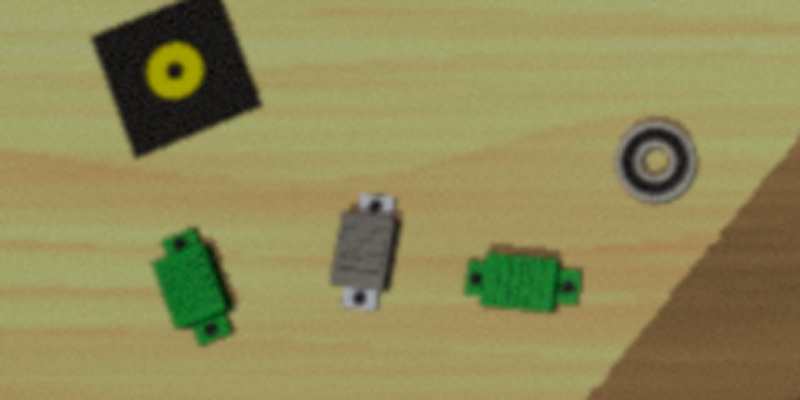

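The crop confirms that the middle, grey block at (170,305) is the regulator; the other two are green. I start with the rear bearing.

```bash
cat >> h.py <<'E'
def go(x,y,z,yw=None,o=None):
    """mm, deg: print total shift in tool axes and turn about tool z (turn first), rows needed"""
    o=o or get_obs(); c=yaw(o); yw=c if yw is None else yw
    d=np.array([x,y,z])-np.array(o["ee_pos"])*1000
    a=(yw-c+180)%360-180
    def ax(y_): 
        s,k=np.sin(np.radians(y_)),np.cos(np.radians(y_)); return np.round([k*d[0]+s*d[1],s*d[0]-k*d[1],-d[2]],1)
    print("t",round(o["time"],1),"at",np.round(np.array(o["ee_pos"])*1000,1),"yaw",round(c,1),"j6",round(float(o["joint_positions"][5]),2),"| now-axes",ax(c),"end-axes",ax(c+a),"rz",round(-np.radians(a),3),"dist",round(float(np.linalg.norm(d))))
E
python3 -c "
from h import *
go(515,-427,150)"
```

```text
t 0.7 at [ 260.9 -540.3  188.3] yaw 25.8 j6 -0.12 | now-axes [278.1   8.5  38.3] end-axes [278.1   8.5  38.3] rz -0.0 dist 281
```

Call:
servo_tool([
  {"linear":[28,1,4],"rotation":[0,0,0]},
  {"linear":[28,1,4],"rotation":[0,0,0]},
  {"linear":[28,1,4],"rotation":[0,0,0]},
  {"linear":[28,1,4],"rotation":[0,0,0]},
  {"linear":[28,1,4],"rotation":[0,0,0]},
  {"linear":[28,1,4],"rotation":[0,0,0]},
  {"linear":[28,1,4],"rotation":[0,0,0]},
  {"linear":[28,1,4],"rotation":[0,0,0]},
  {"linear":[28,1,4],"rotation":[0,0,0]},
  {"linear":[28,1,4],"rotation":[0,0,0]},
])

```text
time: 1.53
ee_pos: [0.5186, -0.4269, 0.148]
tool_rot: [0.975, 0.223, -0.0, -0.0]
contact_force: [-0.7, 0.2, -0.1]
gripper_width: 0.0878
gripper_force: 0.0
```

Call:
servo_tool([
  {"linear":[0,0,0],"rotation":[0,0,0]},
  {"linear":[0,0,0],"rotation":[0,0,0]},
])

```text
time: 1.7
ee_pos: [0.5182, -0.4267, 0.1477]
tool_rot: [0.975, 0.224, -0.0, -0.0]
contact_force: [-0.6, 0.2, 0.2]
gripper_width: 0.0876
gripper_force: 0.0
```

```bash
cat >> h.py <<'E'
def look(label,z,save=None):
    o=get_obs(); p=get_image("wrist"); 
    if save: cv2.imwrite("pics/"+save,p["frame"])
    for r in cut_out(p,label)[:3]:
        if r["p"]<.3: continue
        m=r["mask"].astype(np.uint8); c=max(cv2.findContours(m,0,1)[0],key=cv2.contourArea)
        print(label,round(r["p"],2),np.round(r["at"]),"cen",np.round(world(p,np.argwhere(m)[:,::-1].mean(0),z,o)[0]*1000,1),"rect",*rect(world(p,c[:,0],z,o)))
    m=yellow(p); n,l,s,c=cv2.connectedComponentsWithStats(m)
    for i in range(1,n):
        if s[i,4]>200:
            q=max(cv2.findContours((l==i).astype(np.uint8),0,1)[0],key=cv2.contourArea)
            print("yel",np.round(c[i]),np.round(world(p,c[i],.004,o)[0]*1000,1),"rect",*rect(world(p,q[:,0],.004,o)))
    return o,p
E
python3 -c "
from h import *
look('rear_bearing',.0065,'w1.png'); go(515,-427,150)"
```

```text
rear_bearing 0.82 [319. 222.] cen [ 518.5 -426.8] rect [ 519.  -426.6] [33.8 33.1] 25.9
t 1.8 at [ 516.7 -427.8  148.2] yaw 25.8 j6 0.33 | now-axes [-1.1 -1.4 -1.8] end-axes [-1.1 -1.4 -1.8] rz -0.0 dist 3
```

View pics/w1.png

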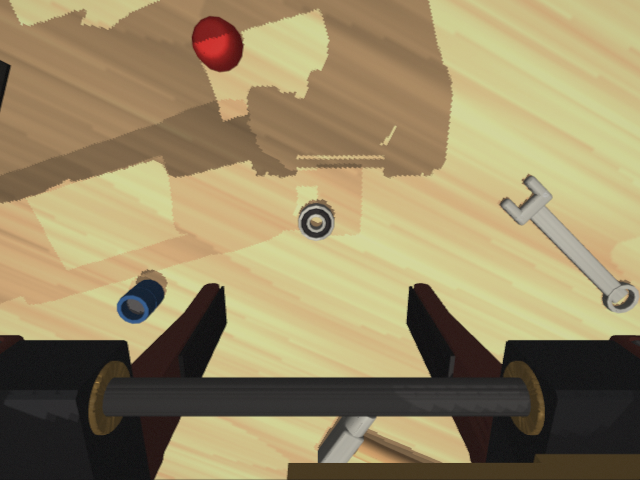

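The view shows the rear bearing at (317,222), clear of the socket (140,300) and the cap (217,44). I refine this in tool axes, averaging several readings.

```bash
cat >> h.py <<'E'
def rel(label,z,n=4,near=None,fn=None):
    """offset of thing from TCP in tool axes, mm, averaged over n shots; + mean TCP"""
    P=[];Q=[];A=[]
    for k in range(n):
        o=get_obs(); p=get_image("wrist"); Q.append(o["ee_pos"]); T=Ro.from_quat(o["tool_rot"]).as_matrix()
        if label: 
            c=[r for r in cut_out(p,label) if r["p"]>.25]
            if near is not None: c.sort(key=lambda r:np.hypot(*(np.array(r["at"])-near)))
            if not c: print("none");continue
            m=c[0]["mask"].astype(np.uint8)
        else:
            m=yellow(p); N,l,s,_=cv2.connectedComponentsWithStats(m)
            k_=[i for i in range(1,N) if s[i,4]>300]; k_.sort(key=lambda i:np.hypot(*(_[i]-(near if near is not None else (318,222)))))
            m=(l==k_[0]).astype(np.uint8)
        q=max(cv2.findContours(m,0,1)[0],key=cv2.contourArea)[:,0]
        w=world(p,q,z,o); M=cv2.moments(w.astype(np.float32)*1000)
        c=np.array([M["m10"],M["m01"]])/M["m00"]; r=cv2.minAreaRect((w*1000).astype(np.float32))
        P.append((np.r_[c,0]-np.r_[o["ee_pos"][:2]*1000,0])@T); A.append((*r[1],(r[2]-yaw(o))%90)); at=q.mean(0)
    print(label,"rel",np.round(np.mean(P,0),1)[:2],"sd",np.round(np.std(P,0),1)[:2],"size,ang-rel-to-tool",np.round(np.median(A,0),1),"px",np.round(at),"TCP",np.round(np.mean(Q,0)*1000,1),"sd",np.round(np.std(Q,0)*1000,1),"yaw",round(yaw(o),1),"t",round(o["time"],1))
E
python3 -c "
from h import *
rel('rear_bearing',.0065,6)"
```

```text
none
rear_bearing rel [ 2.  -0.7] sd [0.3 0.2] size,ang-rel-to-tool [35.7 33.1 90. ] px [315. 219.] TCP [ 516.6 -428.   148.4] sd [0.3 0.2 0.1] yaw 25.7 t 2.3
```

Call:
servo_tool([
  {"linear":[1,-0.7,20],"rotation":[0,0,0]},
  {"linear":[1,0,26],"rotation":[0,0,0]},
  {"linear":[0,0,26],"rotation":[0,0,0]},
  {"linear":[0,0,26],"rotation":[0,0,0]},
  {"linear":[0,0,20],"rotation":[0,0,0]},
  {"linear":[0,0,14],"rotation":[0,0,0]},
  {"linear":[0,0,8],"rotation":[0,0,0]},
  {"linear":[0,0,4],"rotation":[0,0,0]},
  {"linear":[0,0,0],"rotation":[0,0,0]},
], claw=0.6)

```text
time: 3.15
ee_pos: [0.5186, -0.4258, 0.0037]
tool_rot: [0.975, 0.223, -0.0, -0.0]
contact_force: [0.1, 0.1, 0.2]
gripper_width: 0.0527
gripper_force: 0.0
```

```bash
python3 -c "
from h import *
rel('rear_bearing',.0065,3)
o=get_obs();p=get_image('wrist');cv2.imwrite('pics/w2.png',p['frame']);print(o['contact_force'])"
```

```text
none
rear_bearing rel [-1.4 -0.2] sd [0.2 0.6] size,ang-rel-to-tool [38.3 34.  45. ] px [315. 282.] TCP [ 519.2 -426.4    4.8] sd [0.4 0.4 0.8] yaw 25.8 t 3.4
[0.80197803 0.0829511  0.56323786]
```

View pics/w2.png

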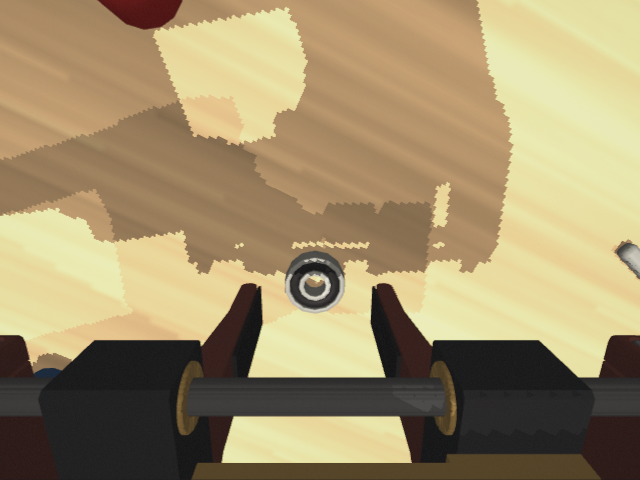

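The view shows the bearing at (315,283), midway between the fingertips (262 and 372). I close and lift.

Call:
servo_tool([
  {"linear":[0,0,0],"rotation":[0,0,0]},
  {"linear":[0,0,0],"rotation":[0,0,0]},
  {"linear":[0,0,0],"rotation":[0,0,0]},
  {"linear":[0,0,0],"rotation":[0,0,0]},
  {"linear":[0,0,0],"rotation":[0,0,0]},
  {"linear":[0,0,0],"rotation":[0,0,0]},
  {"linear":[0,0,0],"rotation":[0,0,0]},
], claw=0, grip_force=20)

```text
time: 4.08
ee_pos: [0.5188, -0.426, 0.0042]
tool_rot: [0.975, 0.223, -0.0, -0.0]
contact_force: [0.7, 0.1, 0.1]
gripper_width: 0.0094
gripper_force: 0.0
```

Call:
servo_tool([
  {"linear":[0,0,-5],"rotation":[0,0,0]},
  {"linear":[0,0,-15],"rotation":[0,0,0]},
  {"linear":[0,0,-30],"rotation":[0,0,0]},
  {"linear":[0,0,-35],"rotation":[0,0,0]},
  {"linear":[0,0,-35],"rotation":[0,0,0]},
  {"linear":[0,0,-25],"rotation":[0,0,0]},
  {"linear":[0,0,0],"rotation":[0,0,0]},
])

```text
time: 4.67
ee_pos: [0.522, -0.4291, 0.1565]
tool_rot: [0.975, 0.223, 0.003, 0.005]
contact_force: [0.5, -0.6, 0.7]
gripper_width: 0.0007
gripper_force: 0.0
```

```bash
python3 -c "
from h import *
rel('rear_bearing',get_obs()['ee_pos'][2]+.0025,3)
print(get_obs()['gripper_width'],get_obs()['contact_force'])
go(503,408,150,90)
go(503,0,150,60)"
```

```text
rear_bearing rel [35.7 -0.7] sd [0.9 1.7] size,ang-rel-to-tool [19.6 18.5 44.8] px [318. 222.] TCP [ 519.8 -427.   151.8] sd [1.6 1.6 3.5] yaw 25.8 t 4.9
0.0005714419290089158 [ 0.80497254 -0.25398402 -0.11403921]
t 5.0 at [ 517.8 -425.   147.2] yaw 25.8 j6 0.33 | now-axes [ 348.9 -756.6   -2.8] end-axes [833.  -14.8  -2.8] rz -1.121 dist 833
t 5.0 at [ 517.8 -425.   147.2] yaw 25.8 j6 0.33 | now-axes [ 171.5 -389.2   -2.8] end-axes [ 360.7 -225.3   -2.8] rz -0.597 dist 425
```

The grasp missed: the fingers shut fully. I look at the shut fingers and the bearing.

```bash
python3 -c "
from h import *
rel('rear_bearing',.0065,3)
p=get_image('wrist');cv2.imwrite('pics/w3.png',p['frame']);p=get_image('side');cv2.imwrite('pics/s3.png',cv2.resize(p['frame'][200:480,200:573],(800,600)))
import plant; print([n for n in dir(plant) if n[0]!='_'])"
```

```text
rear_bearing rel [-0.5  1. ] sd [0.2 0.3] size,ang-rel-to-tool [35.7 33.   0.1] px [317. 222.] TCP [ 518.1 -425.3  147.6] sd [0.2 0.3 0.3] yaw 25.8 t 5.2
['Unreachable', 'cut_out', 'get_image', 'get_obs', 'hand_in', 'pinch_z', 'spot_in']
```

View pics/w3.png

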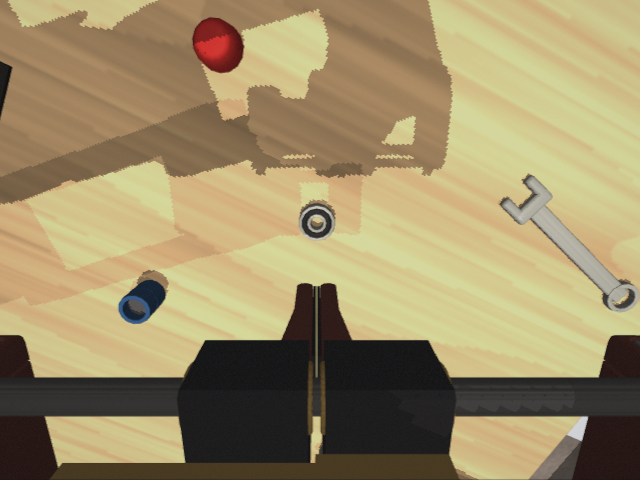

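The bearing at (317,222) hasn't moved and the fingertips end at row 285. From their pixels the tips appear to end about 30 mm short of the stated TCP. I go down again in careful steps and watch the force.

Call:
servo_tool([
  {"linear":[-0.5,1,20],"rotation":[0,0,0]},
  {"linear":[0,0,26],"rotation":[0,0,0]},
  {"linear":[0,0,26],"rotation":[0,0,0]},
  {"linear":[0,0,26],"rotation":[0,0,0]},
  {"linear":[0,0,22],"rotation":[0,0,0]},
  {"linear":[0,0,15],"rotation":[0,0,0]},
  {"linear":[0,0,10],"rotation":[0,0,0]},
  {"linear":[0,0,3],"rotation":[0,0,0]},
  {"linear":[0,0,3],"rotation":[0,0,0]},
  {"linear":[0,0,0],"rotation":[0,0,0]},
], claw=0.6)

```text
time: 6.2
ee_pos: [0.5192, -0.4275, -0.0014]
tool_rot: [0.975, 0.223, 0.0, 0.0]
contact_force: [0.2, 0.0, -0.1]
gripper_width: 0.0529
gripper_force: 0.0
```

```bash
python3 -c "
from h import *
rel('rear_bearing',.0065,3);print(get_obs()['contact_force'])
f,w=None,get_image('wrist')['frame'];s=get_image('side')['frame']
cv2.imwrite('pics/b.png',np.hstack([cv2.resize(w[200:440,180:460],(400,343)),cv2.resize(s[300:480,290:500],(400,343))]))"
```

```text
none
rear_bearing rel [-0.9 -1.6] sd [0.1 0.2] size,ang-rel-to-tool [38.3 34.2 90. ] px [313. 285.] TCP [ 519.4 -427.7   -0.9] sd [0.1 0.1 0.4] yaw 25.8 t 6.4
[ 0.41250199 -0.34674134 -0.03473737]
```

View pics/b.png

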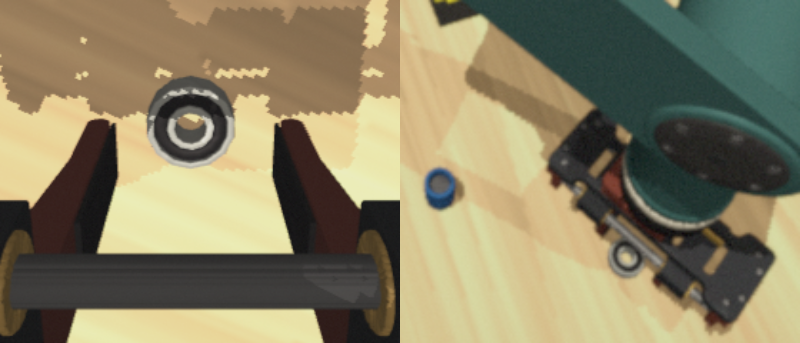

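Left: the bearing sits between the fingers but beyond them, so the tips are still above it. I go on down.

Call:
servo_tool([
  {"linear":[0,-1,3],"rotation":[0,0,0]},
  {"linear":[0,0,3],"rotation":[0,0,0]},
  {"linear":[0,0,3],"rotation":[0,0,0]},
  {"linear":[0,0,3],"rotation":[0,0,0]},
])

```text
time: 6.93
ee_pos: [0.5182, -0.4261, -0.0143]
tool_rot: [0.975, 0.223, -0.0, -0.0]
contact_force: [-0.1, -0.1, 0.1]
gripper_width: 0.0528
gripper_force: 0.0
```

Call:
servo_tool([
  {"linear":[0,0,2],"rotation":[0,0,0]},
  {"linear":[0,0,0],"rotation":[0,0,0]},
])

```text
time: 7.1
ee_pos: [0.5179, -0.4259, -0.0166]
tool_rot: [0.975, 0.223, -0.0, -0.001]
contact_force: [-0.2, -0.2, -0.5]
gripper_width: 0.0527
gripper_force: 0.0
```

Call:
servo_tool([
  {"linear":[0,0,2],"rotation":[0,0,0]},
  {"linear":[0,0,0],"rotation":[0,0,0]},
])

```text
time: 7.27
ee_pos: [0.5183, -0.4261, -0.0181]
tool_rot: [0.975, 0.223, -0.0, -0.0]
contact_force: [-0.4, -0.1, 0.4]
gripper_width: 0.0529
gripper_force: 0.0
```

```bash
python3 -c "
from h import *
rel('rear_bearing',.0065,2);print(get_obs()['contact_force'])
w=get_image('wrist')['frame']
cv2.imwrite('pics/b2.png',cv2.resize(w[200:440,180:460],(400,343)))"
```

```text
rear_bearing rel [-0.7  0.2] sd [0.1 0.2] size,ang-rel-to-tool [39.4 34.4 88.5] px [316. 298.] TCP [ 518.3 -426.2  -18. ] sd [0.  0.1 0.1] yaw 25.8 t 7.4
[ 0.56432081 -0.14524073 -0.24838494]
```

View pics/b2.png

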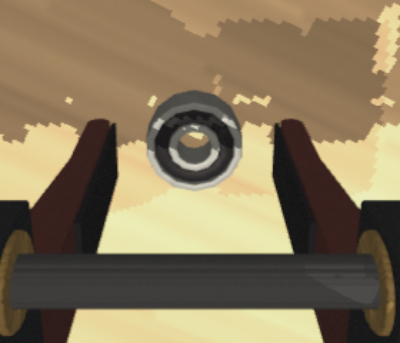

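Call:
servo_tool([
  {"linear":[0,0,3],"rotation":[0,0,0]},
  {"linear":[0,0,2],"rotation":[0,0,0]},
  {"linear":[0,0,0],"rotation":[0,0,0]},
])

```text
time: 7.77
ee_pos: [0.5181, -0.4259, -0.0233]
tool_rot: [0.975, 0.223, -0.0, -0.0]
contact_force: [-0.6, 0.2, -0.5]
gripper_width: 0.0529
gripper_force: 0.0
```

Call:
servo_tool([
  {"linear":[0,0,2],"rotation":[0,0,0]},
  {"linear":[0,0,0],"rotation":[0,0,0]},
])

```text
time: 7.93
ee_pos: [0.5182, -0.426, -0.0252]
tool_rot: [0.975, 0.223, -0.0, -0.0]
contact_force: [0.6, -0.2, -0.0]
gripper_width: 0.0525
gripper_force: 0.0
```

Call:
servo_tool([
  {"linear":[0,0,1],"rotation":[0,0,0]},
  {"linear":[0,0,0],"rotation":[0,0,0]},
])

```text
time: 8.1
ee_pos: [0.5183, -0.4262, -0.0259]
tool_rot: [0.975, 0.223, -0.0, -0.0]
contact_force: [-0.0, 0.2, 0.1]
gripper_width: 0.0525
gripper_force: 0.0
```

```bash
python3 -c "
from h import *
print(pinch_z)
rel('rear_bearing',.0065,2);print(get_obs()['contact_force'])"
```

```text
0.0187
rear_bearing rel [-0.8  0.2] sd [0.  0.1] size,ang-rel-to-tool [39.4 34.   0. ] px [316. 305.] TCP [ 518.4 -426.2  -25.9] sd [0.  0.  0.1] yaw 25.8 t 8.2
[-0.19957098 -0.22696904  0.23871536]
```

Call:
servo_tool([
  {"linear":[0,0,0],"rotation":[0,0,0]},
  {"linear":[0,0,0],"rotation":[0,0,0]},
  {"linear":[0,0,0],"rotation":[0,0,0]},
  {"linear":[0,0,0],"rotation":[0,0,0]},
  {"linear":[0,0,0],"rotation":[0,0,0]},
], claw=0.2, grip_force=20)

```text
time: 8.72
ee_pos: [0.5184, -0.4263, -0.0257]
tool_rot: [0.975, 0.223, 0.0, -0.0]
contact_force: [-0.7, -1.2, -0.7]
gripper_width: 0.0328
gripper_force: 20.0
```

```bash
python3 -c "
from h import *
rel('rear_bearing',.0065,2);print(get_obs()['contact_force'],get_obs()['gripper_width'])
w=get_image('wrist')['frame']
cv2.imwrite('pics/b3.png',cv2.resize(w[200:440,180:460],(400,343)))"
```

```text
rear_bearing rel [-0.9  0.3] sd [0.1 0. ] size,ang-rel-to-tool [40.  34.6 44.2] px [316. 306.] TCP [ 518.4 -426.3  -25.7] sd [0. 0. 0.] yaw 25.8 t 8.8
[-1.14983251 -0.05422052  0.28245485] 0.033263767913300046
```

View pics/b3.png

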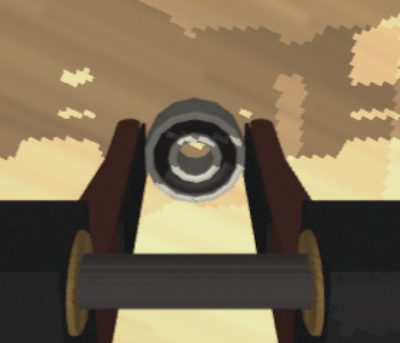

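The bearing is held at 33 mm opening and 20 N, so the working TCP height on the bench is about -26 mm. I lift and carry it to its tile at constant yaw.

Call:
servo_tool([
  {"linear":[0,0,-4],"rotation":[0,0,0]},
  {"linear":[0,0,-12],"rotation":[0,0,0]},
  {"linear":[0,0,-30],"rotation":[0,0,0]},
  {"linear":[0,0,-35],"rotation":[0,0,0]},
  {"linear":[0,0,-35],"rotation":[0,0,0]},
  {"linear":[0,0,-35],"rotation":[0,0,0]},
  {"linear":[2,-5,-20],"rotation":[0,0,0]},
  {"linear":[7,-13,-5],"rotation":[0,0,0]},
])

```text
time: 9.63
ee_pos: [0.521, -0.4098, 0.1563]
tool_rot: [0.975, 0.222, 0.003, 0.004]
contact_force: [1.0, -0.5, -0.3]
gripper_width: 0.0328
gripper_force: 20.0
```

Call:
servo_tool([
  {"linear":[17,-37,0],"rotation":[0,0,0]},
  {"linear":[17,-37,0],"rotation":[0,0,0]},
  {"linear":[17,-37,0],"rotation":[0,0,0]},
  {"linear":[17,-37,0],"rotation":[0,0,0]},
  {"linear":[17,-37,0],"rotation":[0,0,0]},
  {"linear":[17,-37,0],"rotation":[0,0,0]},
  {"linear":[17,-37,0],"rotation":[0,0,0]},
  {"linear":[17,-37,0],"rotation":[0,0,0]},
  {"linear":[17,-37,0],"rotation":[0,0,0]},
  {"linear":[17,-37,0],"rotation":[0,0,0]},
])

```text
time: 10.47
ee_pos: [0.5088, 0.0037, 0.1496]
tool_rot: [0.975, 0.223, -0.001, -0.001]
contact_force: [0.7, -0.1, -0.2]
gripper_width: 0.0327
gripper_force: 20.0
```

Call:
servo_tool([
  {"linear":[17,-37,0],"rotation":[0,0,0]},
  {"linear":[17,-37,0],"rotation":[0,0,0]},
  {"linear":[17,-37,0],"rotation":[0,0,0]},
  {"linear":[17,-37,0],"rotation":[0,0,0]},
  {"linear":[17,-37,0],"rotation":[0,0,0]},
  {"linear":[17,-37,0],"rotation":[0,0,0]},
  {"linear":[17,-37,0],"rotation":[0,0,0]},
  {"linear":[17,-37,0],"rotation":[0,0,0]},
  {"linear":[17,-37,0],"rotation":[0,0,0]},
  {"linear":[17,-37,0],"rotation":[0,0,0]},
])

```text
time: 11.3
ee_pos: [0.5007, 0.4099, 0.1493]
tool_rot: [0.975, 0.223, -0.001, 0.0]
contact_force: [0.0, 0.3, 0.2]
gripper_width: 0.033
gripper_force: 20.0
```

Call:
servo_tool([
  {"linear":[0,0,0],"rotation":[0,0,0]},
  {"linear":[0,0,0],"rotation":[0,0,0]},
  {"linear":[0,0,0],"rotation":[0,0,0]},
])

```text
time: 11.55
ee_pos: [0.5014, 0.4073, 0.1493]
tool_rot: [0.975, 0.224, -0.001, 0.001]
contact_force: [0.3, -0.3, -1.0]
gripper_width: 0.0328
gripper_force: 20.0
```

```bash
python3 -c "
from h import *
print(get_obs()['gripper_width'])
rel(None,.004,3); o,p=look('rear_bearing',.0065,'w4.png')
go(503,408,-22)"
```

```text
0.032756303114528665Traceback (most recent call last):
  File "<string>", line 4, in <module>
    rel(None,.004,3); o,p=look('rear_bearing',.0065,'w4.png')
    ~~~^^^^^^^^^^^^^
  File "h.py", line 54, in rel
    m=(l==k_[0]).astype(np.uint8)
          ~~^^^
IndexError: list index out of range
```

```bash
python3 -c "
from h import *
o=get_obs();p=get_image('wrist');cv2.imwrite('pics/w4.png',p['frame']);h=cv2.cvtColor(p['frame'],cv2.COLOR_BGR2HSV)
print(h[205:245:8,290:350:6].tolist())
for n in('rear_bearing_tile','rear_bearing'):
  for r in cut_out(p,n)[:3]: print(n,r['p'],r['at'],r['mask'].sum())"
```

```text
[[[18, 27, 48], [15, 31, 49], [29, 144, 234], [29, 145, 234], [29, 146, 234], [30, 136, 235], [30, 136, 235], [23, 160, 99], [20, 25, 31], [20, 24, 32]], [[18, 26, 49], [24, 27, 47], [29, 144, 234], [29, 144, 234], [23, 21, 49], [24, 24, 53], [30, 135, 235], [23, 169, 140], [30, 18, 29], [23, 33, 31]], [[15, 22, 47], [15, 33, 47], [29, 144, 234], [29, 144, 234], [29, 149, 219], [29, 144, 234], [29, 147, 234], [26, 161, 181], [15, 16, 31], [15, 17, 30]], [[18, 26, 49], [12, 27, 48], [23, 21, 48], [29, 145, 234], [29, 145, 234], [29, 147, 234], [29, 144, 232], [23, 22, 47], [20, 23, 33], [20, 25, 31]], [[12, 27, 48], [18, 26, 49], [20, 29, 53], [25, 28, 55], [20, 28, 54], [20, 28, 54], [15, 28, 54], [18, 24, 53], [0, 22, 35], [20, 22, 35]]]
rear_bearing_tile 0.78 [316.9, 211.5] 8233
rear_bearing 0.7 [315.3, 311.6] 4020
```

View pics/w4.png

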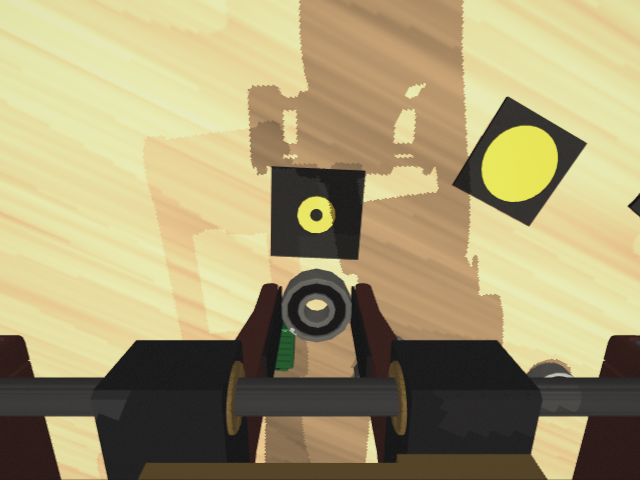

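The tile silhouette is at (316,214) and the bearing is held at (317,308). I relax the yellow threshold for the wrist camera and measure both.

```bash
sed -i 's/(22,190,60),(35,255,255)/(20,S0,60),(35,255,255)/; s/def yellow(p):/def yellow(p):\n    S0=190 if "R" in p else 118/' h.py; python3 -c "
from h import *
rel(None,.004,4)
rel('rear_bearing',.149+.0322,3,near=(316,310))
go(503,408,-22)"
```

```text
None rel [ 4.1 -0.8] sd [0.3 0.1] size,ang-rel-to-tool [35.  36.2 31.6] px [315. 216.] TCP [503.2 406.8 150.4] sd [0.1 0.2 0.1] yaw 25.7 t 11.9
rear_bearing rel [-1.6  0.3] sd [0.  0.1] size,ang-rel-to-tool [38.9 34.6  0. ] px [317. 305.] TCP [503.3 407.6 150.4] sd [0.1 0.2 0. ] yaw 25.8 t 12.2
t 12.2 at [503.1 408.1 150.4] yaw 25.8 j6 1.7 | now-axes [ -0.2  -0.  172.4] end-axes [ -0.2  -0.  172.4] rz -0.0 dist 172
```

Call:
servo_tool([
  {"linear":[3,-1,15],"rotation":[0,0,0]},
  {"linear":[2.3,0,30],"rotation":[0,0,0]},
  {"linear":[0,0,35],"rotation":[0,0,0]},
  {"linear":[0,0,35],"rotation":[0,0,0]},
  {"linear":[0,0,25],"rotation":[0,0,0]},
  {"linear":[0,0,12],"rotation":[0,0,0]},
  {"linear":[0,0,0],"rotation":[0,0,0]},
  {"linear":[0,0,0],"rotation":[0,0,0]},
])

```text
time: 12.92
ee_pos: [0.5076, 0.4114, -0.0015]
tool_rot: [0.975, 0.223, -0.0, -0.0]
contact_force: [-0.4, -0.2, 0.1]
gripper_width: 0.0332
gripper_force: 20.0
```

```bash
python3 -c "
from h import *
rel('rear_bearing',.0065+.022,2,near=(316,310))
rel('rear_bearing_tile',.004,2)
go(506.5,409.3,-22)
p=get_image('wrist');cv2.imwrite('pics/w5.png',p['frame'])"
```

```text
rear_bearing rel [-2.4  0.3] sd [0.5 0.1] size,ang-rel-to-tool [40.1 34.9  0. ] px [316. 305.] TCP [508.3 411.9  -0.6] sd [0.7 0.4 0.9] yaw 25.8 t 13.0
rear_bearing_tile rel [17.6  3.2] sd [0.3 0. ] size,ang-rel-to-tool [67.1 87.2 87.5] px [320. 259.] TCP [5.088e+02 4.122e+02 2.000e-01] sd [0.3 0.2 0.2] yaw 25.8 t 13.2
t 13.3 at [508.  411.7  -0.6] yaw 25.8 j6 1.7 | now-axes [-2.4  1.5 21.4] end-axes [-2.4  1.5 21.4] rz -0.0 dist 22
```

View pics/w5.png

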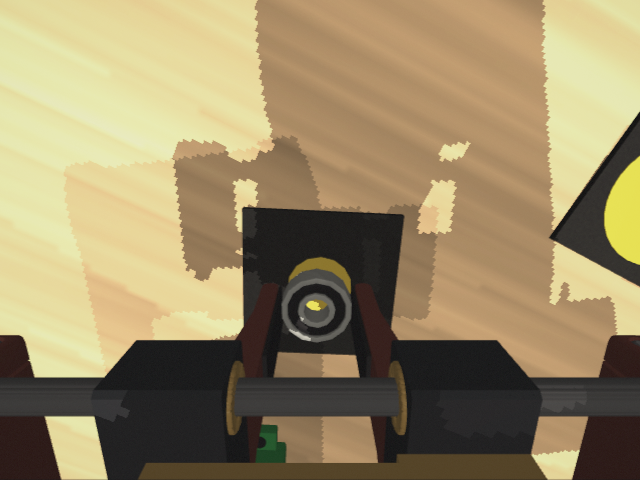

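The bearing hovers 20 mm above its silhouette; the yellow crescent's top is at (320,258). I fit the known 18 mm circle to the visible outer arc.

```bash
cat >> h.py <<'E'
from scipy.optimize import least_squares
def arc(r,near,top=True):
    """visible upper (outer) edge of a yellow disc/ring of radius r mm -> centre in tool axes"""
    o=get_obs();p=get_image("wrist");m=cv2.inRange(cv2.cvtColor(p["frame"],cv2.COLOR_BGR2HSV),(18,100,40),(36,255,255))
    N,l,s,c=cv2.connectedComponentsWithStats(m);ks=[i for i in range(1,N) if s[i,4]>60]
    k=min(ks,key=lambda i:np.hypot(*(c[i]-near)));m=l==k
    cols=np.where(m.any(0))[0];cols=cols[2:-2]; q=np.c_[cols,m[:,cols].argmax(0)-.5]
    T=Ro.from_quat(o["tool_rot"]).as_matrix();e=np.r_[o["ee_pos"][:2]*1000,0]
    w=(np.c_[world(p,q,.004,o)*1000,np.zeros(len(q))]-e)@T
    f=least_squares(lambda v:np.hypot(w[:,0]-v[0],w[:,1]-v[1])-r,[w[:,0].mean()-r,w[:,1].mean()],loss="soft_l1")
    print("arc px",np.round(c[k]),"n",len(q),"centre rel",np.round(f.x,1),"rms",round(float(np.sqrt(np.mean(f.fun**2))),2))
E
python3 -c "
from h import *
arc(18,(320,265));arc(18,(320,265));go(506,409,-22)"
```

```text
arc px [323. 269.] n 60 centre rel [-2.   1.7] rms 0.19
arc px [323. 269.] n 60 centre rel [-1.9  1.7] rms 0.18
t 13.5 at [507.6 411.4  -1.3] yaw 25.8 j6 1.7 | now-axes [-2.4  1.4 20.7] end-axes [-2.4  1.4 20.7] rz -0.0 dist 21
```

Call:
servo_tool([
  {"linear":[-0.7,1.4,8],"rotation":[0,0,0]},
  {"linear":[0,0,6],"rotation":[0,0,0]},
  {"linear":[0,0,3],"rotation":[0,0,0]},
  {"linear":[0,0,1],"rotation":[0,0,0]},
  {"linear":[0,0,1],"rotation":[0,0,0]},
  {"linear":[0,0,0],"rotation":[0,0,0]},
])

```text
time: 13.97
ee_pos: [0.5073, 0.4096, -0.0211]
tool_rot: [0.975, 0.223, -0.0, 0.0]
contact_force: [-0.6, 0.4, -0.2]
gripper_width: 0.0331
gripper_force: 20.0
```

Call:
servo_tool([
  {"linear":[0,0,0.7],"rotation":[0,0,0]},
  {"linear":[0,0,0],"rotation":[0,0,0]},
])

```text
time: 14.13
ee_pos: [0.5076, 0.4098, -0.0213]
tool_rot: [0.975, 0.223, 0.0, -0.0]
contact_force: [-0.4, -0.2, -0.7]
gripper_width: 0.0329
gripper_force: 20.0
```

Call:
servo_tool([
  {"linear":[0,0,0.7],"rotation":[0,0,0]},
  {"linear":[0,0,0],"rotation":[0,0,0]},
])

```text
time: 14.3
ee_pos: [0.5077, 0.4099, -0.0218]
tool_rot: [0.975, 0.223, 0.0, -0.0]
contact_force: [-0.1, -0.3, 0.6]
gripper_width: 0.0329
gripper_force: 20.0
```

```bash
python3 -c "
from h import *
o=get_obs();print(o['ee_pos'],o['contact_force'],o['gripper_width'])
rel('rear_bearing',.0105,2,near=(316,310))"
```

```text
[ 0.50767003  0.40989459 -0.02176026] [-0.05275985 -0.34504468  0.58104259] 0.03285863240163424
rear_bearing rel [-0.9  0.3] sd [0. 0.] size,ang-rel-to-tool [39.9 34.5 43. ] px [316. 305.] TCP [507.7 409.9 -21.7] sd [0. 0. 0.] yaw 25.8 t 14.4
```

Call:
servo_tool([
  {"linear":[0,0,0.5],"rotation":[0,0,0]},
  {"linear":[0,0,0],"rotation":[0,0,0]},
  {"linear":[0,0,0],"rotation":[0,0,0]},
])

```text
time: 14.75
ee_pos: [0.5077, 0.4099, -0.0218]
tool_rot: [0.975, 0.223, 0.0, -0.0]
contact_force: [-1.3, -1.0, 6.6]
gripper_width: 0.033
gripper_force: 20.0
```

Call:
servo_tool([
  {"linear":[0,0,0.5],"rotation":[0,0,0]},
  {"linear":[0,0,0],"rotation":[0,0,0]},
  {"linear":[0,0,0],"rotation":[0,0,0]},
])

```text
time: 15.0
ee_pos: [0.5077, 0.4099, -0.0218]
tool_rot: [0.975, 0.223, 0.0, -0.0]
contact_force: [-3.2, -1.7, 10.7]
gripper_width: 0.0329
gripper_force: 20.0
```

Call:
servo_tool([
  {"linear":[0,0,0.5],"rotation":[0,0,0]},
  {"linear":[0,0,0],"rotation":[0,0,0]},
  {"linear":[0,0,0],"rotation":[0,0,0]},
])

```text
time: 15.25
ee_pos: [0.5077, 0.4099, -0.0219]
tool_rot: [0.975, 0.223, 0.0, -0.0]
contact_force: [-2.3, -1.9, 14.1]
gripper_width: 0.0333
gripper_force: 20.0
```

Contact is at -21.8, as expected. I ease the load off, release, rise and check.

Call:
servo_tool([
  {"linear":[0,0,-0.7],"rotation":[0,0,0]},
  {"linear":[0,0,-0.6],"rotation":[0,0,0]},
  {"linear":[0,0,0],"rotation":[0,0,0]},
])

```text
time: 15.5
ee_pos: [0.5077, 0.4099, -0.0218]
tool_rot: [0.975, 0.223, 0.0, -0.0]
contact_force: [0.4, -1.2, 6.0]
gripper_width: 0.0326
gripper_force: 20.0
```

Call:
servo_tool([
  {"linear":[0,0,0],"rotation":[0,0,0]},
  {"linear":[0,0,0],"rotation":[0,0,0]},
  {"linear":[0,0,0],"rotation":[0,0,0]},
  {"linear":[0,0,0],"rotation":[0,0,0]},
  {"linear":[0,0,-10],"rotation":[0,0,0]},
  {"linear":[0,0,-30],"rotation":[0,0,0]},
  {"linear":[0,0,-40],"rotation":[0,0,0]},
  {"linear":[0,0,-40],"rotation":[0,0,0]},
  {"linear":[0,0,-40],"rotation":[0,0,0]},
  {"linear":[0,0,-10],"rotation":[0,0,0]},
], claw=0.6)

```text
time: 16.33
ee_pos: [0.511, 0.4121, 0.1557]
tool_rot: [0.975, 0.223, 0.005, -0.002]
contact_force: [1.0, 1.6, 1.3]
gripper_width: 0.0526
gripper_force: 0.0
```

Call:
servo_tool([
  {"linear":[0,0,0],"rotation":[0,0,0]},
  {"linear":[0,0,0],"rotation":[0,0,0]},
  {"linear":[0,0,0],"rotation":[0,0,0]},
])

```text
time: 16.58
ee_pos: [0.506, 0.4088, 0.1458]
tool_rot: [0.975, 0.223, -0.002, 0.001]
contact_force: [0.2, 0.4, -0.7]
gripper_width: 0.053
gripper_force: 0.0
```

```bash
python3 -c "
from h import *
rel('rear_bearing',.0105,3)
rel('rear_bearing_tile',.004,3)
p=get_image('top')
for n,z in (('rear_bearing',.0105),('rear_bearing_tile',.004)):
  for r in cut_out(p,n)[:2]:
    if r['p']>.3: print(n,r['p'],r['at'],world(p,np.argwhere(r['mask'])[:,::-1].mean(0),z)*1000)
go(390.5,279,150,171.5)"
```

```text
none
rear_bearing rel [1.8 0.1] sd [0.3 0.1] size,ang-rel-to-tool [35.5 32.9 90. ] px [316. 220.] TCP [506.1 408.8 145.5] sd [0.2 0.1 0.3] yaw 25.8 t 16.8
rear_bearing_tile rel [-0.5  0.4] sd [0.3 0. ] size,ang-rel-to-tool [87.8 87.  87.3] px [317. 219.] TCP [507.1 409.5 146.9] sd [0.2 0.1 0.4] yaw 25.8 t 17.1
rear_bearing 0.66 [104.4, 252.0] [[504.14349072 409.96221026]]
rear_bearing_tile 0.93 [112.0, 251.1] [[501.79428477 407.21157407]]
rear_bearing_tile 0.41 [167.8, 306.2] [[387.04428836 280.7725259 ]]
t 17.3 at [507.5 409.8 147.8] yaw 25.8 j6 1.69 | now-axes [-162.2   66.9   -2.2] end-axes [  96.4 -146.6   -2.2] rz -2.543 dist 175
```

The rear bearing sits within about 1 mm of its tile's centre. Next is the grey regulator, with a turn to yaw -8.3°.

Call:
servo_tool([
  {"linear":[0,0,0],"rotation":[0,0,0.119]},
  {"linear":[0,0,0],"rotation":[0,0,0.119]},
  {"linear":[0,0,0],"rotation":[0,0,0.119]},
  {"linear":[0,0,0],"rotation":[0,0,0.119]},
  {"linear":[0,0,0],"rotation":[0,0,0.119]},
  {"linear":[-24,36,0],"rotation":[0,0,0]},
  {"linear":[-22,33,0],"rotation":[0,0,0]},
  {"linear":[-22,33,0],"rotation":[0,0,0]},
  {"linear":[-18,27,0],"rotation":[0,0,0]},
  {"linear":[-11,16,0],"rotation":[0,0,0]},
], claw=0.6)

```text
time: 18.17
ee_pos: [0.3881, 0.2788, 0.1474]
tool_rot: [0.997, -0.073, -0.001, 0.001]
contact_force: [0.4, -0.0, -0.1]
gripper_width: 0.0526
gripper_force: 0.0
```

Call:
servo_tool([
  {"linear":[0,0,0],"rotation":[0,0,0]},
  {"linear":[0,0,0],"rotation":[0,0,0]},
  {"linear":[0,0,0],"rotation":[0,0,0]},
  {"linear":[0,0,0],"rotation":[0,0,0]},
])

```text
time: 18.5
ee_pos: [0.3933, 0.2827, 0.1481]
tool_rot: [0.997, -0.072, 0.001, -0.001]
contact_force: [1.2, 0.2, -0.6]
gripper_width: 0.0529
gripper_force: 0.0
```

```bash
cat >> h.py <<'E'
def ends(r=None):
    """regulator: centre and direction from the two bright ears' dark holes is overkill: PCA of mask"""
    o=get_obs();p=get_image("wrist");T=Ro.from_quat(o["tool_rot"]).as_matrix();e=np.r_[o["ee_pos"][:2]*1000,0]
    for c in cut_out(p,"regulator")[:4]:
        if c["p"]<.3: continue
        m=c["mask"];hsv=cv2.cvtColor(p["frame"],cv2.COLOR_BGR2HSV)[m].mean(0)
        q=np.argwhere(m)[:,::-1]; w=(np.c_[world(p,q,.01,o)*1000,np.zeros(len(q))]-e)@T; w=w[:,:2]
        ev,V=np.linalg.eigh(np.cov(w.T)); v=V[:,1]*np.sign(V[0,1])
        print("reg",round(c["p"],2),np.round(c["at"]),"hsv",np.round(hsv),"cen",np.round(w.mean(0),1),"dir in tool deg",round(float(np.degrees(np.arctan2(v[1],v[0]))),1),"ext",np.round(np.ptp(w,axis=0),1))
E
python3 -c "
from h import *
ends();ends();rel('regulator',.01,2,near=(318,222))
p=get_image('wrist');cv2.imwrite('pics/w6.png',p['frame'])"
```

```text
reg 0.76 [428. 230.] hsv [ 64. 135. 100.] cen [ -8.7 102.9] dir in tool deg -89.6 ext [39.9 72.3]
reg 0.75 [211. 262.] hsv [ 62. 134. 133.] cen [ -38.3 -100. ] dir in tool deg -28.0 ext [70.4 56.1]
reg 0.62 [321. 224.] hsv [ 22.  23. 116.] cen [-1.7  4.2] dir in tool deg -1.0 ext [71.1 35.8]
reg 0.46 [154. 114.] hsv [17. 31. 55.] cen [  95.5 -138. ] dir in tool deg 33.3 ext [114.3 115.3]
reg 0.86 [430. 230.] hsv [ 65. 135. 101.] cen [ -8.  103.3] dir in tool deg -88.9 ext [38.8 72.7]
reg 0.69 [213. 261.] hsv [ 62. 134. 132.] cen [ -37.5 -100.4] dir in tool deg -28.8 ext [70.2 57.8]
reg 0.58 [318. 225.] hsv [ 21.  22. 116.] cen [-0.8  3.7] dir in tool deg -0.9 ext [71.9 35.1]
reg 0.48 [523. 133.] hsv [ 30.  19. 115.] cen [ 79.3 175.8] dir in tool deg -88.7 ext [50.8 58.8]
regulator rel [-1.4  3. ] sd [0.4 0.2] size,ang-rel-to-tool [35.7 72.5  1. ] px [320. 222.] TCP [392.  281.9 147.5] sd [0.2 0.1 0. ] yaw -8.3 t 18.8
```

View pics/w6.png

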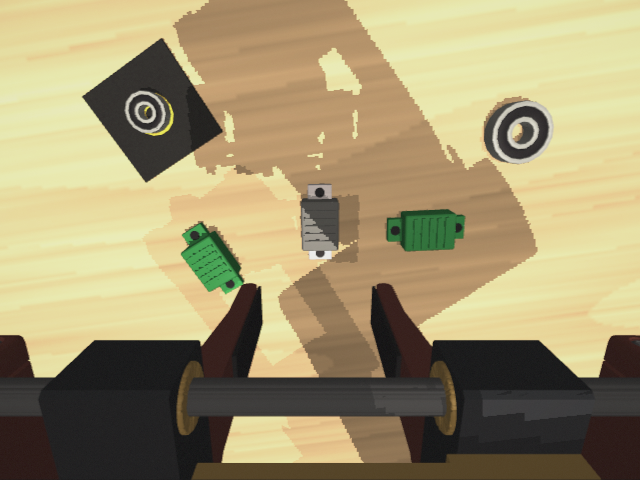

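The picture shows the grey regulator at (320,222), aligned with the tool and between the two green ones. The rear bearing lies on its tile at (148,112). I descend and grip.

Call:
servo_tool([
  {"linear":[-1.2,3.4,15],"rotation":[0,0,-0.012]},
  {"linear":[0,0,30],"rotation":[0,0,0]},
  {"linear":[0,0,35],"rotation":[0,0,0]},
  {"linear":[0,0,35],"rotation":[0,0,0]},
  {"linear":[0,0,28],"rotation":[0,0,0]},
  {"linear":[0,0,15],"rotation":[0,0,0]},
  {"linear":[0,0,9],"rotation":[0,0,0]},
  {"linear":[0,0,4],"rotation":[0,0,0]},
  {"linear":[0,0,0],"rotation":[0,0,0]},
  {"linear":[0,0,0],"rotation":[0,0,0]},
])

```text
time: 19.78
ee_pos: [0.3906, 0.2787, -0.0226]
tool_rot: [0.998, -0.067, 0.001, -0.0]
contact_force: [-0.2, -0.1, 0.3]
gripper_width: 0.0525
gripper_force: 0.0
```

```bash
python3 -c "
from h import *
ends();ends();o=get_obs();print(o['ee_pos'],o['contact_force'],yaw(o))"
```

```text
reg 0.88 [521. 312.] hsv [ 64. 139. 126.] cen [-4.8 99.1] dir in tool deg -84.3 ext [44.5 74.1]
reg 0.75 [318. 301.] hsv [21. 22. 84.] cen [ 1.5 -0.5] dir in tool deg 0.1 ext [72.9 36.7]
reg 0.85 [ 90. 331.] hsv [ 62. 130.  95.] cen [ -14.4 -113.5] dir in tool deg 59.2 ext [42.9 51.5]
reg 0.57 [316. 302.] hsv [21. 23. 85.] cen [ 1.3 -0.3] dir in tool deg 0.1 ext [73.2 36.9]
reg 0.57 [522. 313.] hsv [ 64. 140. 127.] cen [-5.1 99.3] dir in tool deg -84.2 ext [43.9 73.9]
[ 0.3907081   0.2787622  -0.02230152] [ 0.11528817 -0.77778933  0.26483832] -7.628501358661351
```

Call:
servo_tool([
  {"linear":[0,0,0.5],"rotation":[0,0,0]},
  {"linear":[0,0,0],"rotation":[0,0,0]},
  {"linear":[0,0,0],"rotation":[0,0,0]},
  {"linear":[0,0,0],"rotation":[0,0,0]},
  {"linear":[0,0,0],"rotation":[0,0,0]},
  {"linear":[0,0,0],"rotation":[0,0,0]},
], claw=0.2, grip_force=25)

```text
time: 20.48
ee_pos: [0.39, 0.2784, -0.0236]
tool_rot: [0.998, -0.067, 0.0, -0.0]
contact_force: [-0.9, -1.3, 5.1]
gripper_width: 0.034
gripper_force: 25.0
```

```bash
python3 -c "
from h import *
ends();o=get_obs();print(o['gripper_width'],o['gripper_force']);go(483.5,-91,150,0)"
```

```text
reg 0.71 [315. 300.] hsv [21. 22. 83.] cen [ 2.1 -0.7] dir in tool deg -0.4 ext [73.  37.6]
reg 0.68 [524. 315.] hsv [ 64. 139. 129.] cen [-6.2 99.7] dir in tool deg -80.6 ext [45.4 74.2]
reg 0.61 [ 94. 340.] hsv [ 63. 134. 100.] cen [ -19.5 -114. ] dir in tool deg 43.6 ext [45.6 51.6]
0.03379525753318902 25.000872910022736
t 20.6 at [390.  278.3 -23.6] yaw -7.6 j6 2.18 | now-axes [ 141.7  353.7 -173.6] end-axes [  93.5  369.3 -173.6] rz -0.133 dist 419
```

Call:
servo_tool([
  {"linear":[0,0,-4],"rotation":[0,0,0]},
  {"linear":[0,0,-12],"rotation":[0,0,0]},
  {"linear":[0,0,-30],"rotation":[0,0,0]},
  {"linear":[0,0,-35],"rotation":[0,0,0]},
  {"linear":[0,0,-35],"rotation":[0,0,0]},
  {"linear":[0,0,-35],"rotation":[0,0,0]},
  {"linear":[0,0,-20],"rotation":[0,0,0]},
  {"linear":[0,0,-3],"rotation":[0,0,0]},
])

```text
time: 21.25
ee_pos: [0.3923, 0.2796, 0.1542]
tool_rot: [0.998, -0.066, 0.003, -0.002]
contact_force: [0.5, -0.1, -0.3]
gripper_width: 0.0338
gripper_force: 25.0
```

Call:
servo_tool([
  {"linear":[10,24,0],"rotation":[0,0,-0.033]},
  {"linear":[14,36,0],"rotation":[0,0,-0.033]},
  {"linear":[13,38,0],"rotation":[0,0,-0.033]},
  {"linear":[12,38,0],"rotation":[0,0,-0.033]},
  {"linear":[11,38,0],"rotation":[0,0,0]},
  {"linear":[10,38,0],"rotation":[0,0,0]},
  {"linear":[10,38,0],"rotation":[0,0,0]},
  {"linear":[9,38,0],"rotation":[0,0,0]},
  {"linear":[9,38,0],"rotation":[0,0,0]},
  {"linear":[8,34,0],"rotation":[0,0,0]},
])

```text
time: 22.08
ee_pos: [0.4839, -0.0874, 0.1486]
tool_rot: [1.0, -0.001, -0.001, -0.0]
contact_force: [0.7, 0.5, -1.0]
gripper_width: 0.0335
gripper_force: 25.0
```

Call:
servo_tool([
  {"linear":[0,0,0],"rotation":[0,0,0]},
  {"linear":[0,0,0],"rotation":[0,0,0]},
  {"linear":[0,0,0],"rotation":[0,0,0]},
  {"linear":[0,0,0],"rotation":[0,0,0]},
  {"linear":[0,0,0],"rotation":[0,0,0]},
  {"linear":[0,0,0],"rotation":[0,0,0]},
])

```text
time: 22.58
ee_pos: [0.4843, -0.084, 0.15]
tool_rot: [1.0, 0.0, -0.0, -0.0]
contact_force: [0.5, 0.4, -1.3]
gripper_width: 0.0337
gripper_force: 25.0
```

```bash
python3 -c "
from h import *
rel(None,.004,3)
rel('regulator_tile',.004,3)
go(483.5,-91,-19.6,0)"
```

```text
None rel [11.5  6.9] sd [0.1 0.2] size,ang-rel-to-tool [37.1 61.7 89.4] px [326. 211.] TCP [484.5 -84.2 150.1] sd [0.1 0.2 0.1] yaw 0.0 t 22.7
regulator_tile rel [7.8 8.1] sd [0.1 0.5] size,ang-rel-to-tool [86.7 86.4 89.2] px [322. 217.] TCP [484.8 -84.9 150.3] sd [0.  0.2 0. ] yaw -0.0 t 22.9
t 23.0 at [484.8 -85.3 150.2] yaw -0.1 j6 1.26 | now-axes [ -1.3   5.7 169.8] end-axes [ -1.3   5.7 169.8] rz -0.001 dist 170
```

```bash
cat >> h.py <<'E'
def boxes(label="regulator_tile",z=.004):
    o=get_obs();p=get_image("wrist");T=Ro.from_quat(o["tool_rot"]).as_matrix();e=np.r_[o["ee_pos"][:2]*1000,0]
    m=yellow(p);N,l,s,c=cv2.connectedComponentsWithStats(m);M=[("yel",(l==i)) for i in range(1,N) if s[i,4]>150]
    M+=[(label,r["mask"]) for r in cut_out(p,label)[:1]]
    for n,m in M:
        q=max(cv2.findContours(m.astype(np.uint8),0,1)[0],key=cv2.contourArea)[:,0]
        w=((np.c_[world(p,q,z,o)*1000,np.zeros(len(q))]-e)@T)[:,:2].astype(np.float32)
        r=cv2.minAreaRect(w); print(n,"px",np.round(q.mean(0)),"rect in tool",np.round(r[0],1),np.round(r[1],1),round(r[2],1),"x",np.round([w[:,0].min(),w[:,0].max()],1),"y",np.round([w[:,1].min(),w[:,1].max()],1))
    print(np.round(o["ee_pos"]*1000,1),"t",o["time"]); return p
E
python3 -c "
from h import *
p=boxes();cv2.imwrite('pics/w7.png',p['frame'])
rel('regulator',.150+.024+.01,2,near=(317,305))"
```

```text
yel px [92.  9.] rect in tool [ 174.2 -183.1] [17.2 51. ] 0.0 x [165.6 182.8] y [-208.5 -157.6]
yel px [325. 211.] rect in tool [5.9 5.5] [60.9 37.1] 0.6 x [-24.8  36.2] y [-13.2  24. ]
regulator_tile px [322. 217.] rect in tool [-0.5  5.8] [87.  86.4] 0.8 x [-44.5  43.6] y [-37.8  49.3]
[484.8 -85.3 150.2] t 23.0333
regulator rel [ 0.6 -0.4] sd [0. 0.] size,ang-rel-to-tool [36.5 73.  89.9] px [317. 299.] TCP [484.8 -85.4 150.2] sd [0. 0. 0.] yaw -0.1 t 23.2
```

```bash
python3 -c "
from h import *
p=boxes('regulator',.1502+.0236+.008)"
```

```text
yel px [91.  9.] rect in tool [126.6 -88.6] [ 8.3 24.6] 0.0 x [122.4 130.7] y [-100.9  -76.3]
yel px [325. 211.] rect in tool [45.4  2.4] [29.4 17.9] 0.6 x [30.6 60.1] y [-6.7 11.3]
regulator px [ 59. 331.] rect in tool [ -15.7 -129.7] [22.9 36.4] 5.4 x [-27.1  -3.7] y [-147.7 -111.1]
[484.8 -85.3 150.1] t 23.3333
```

```bash
sed -i 's/def boxes(label="regulator_tile",z=.004):/def boxes(label="regulator_tile",z=.004,near=(318,260)):/; s/for r in cut_out(p,label)\[:1\]\]/for r in sorted(cut_out(p,label),key=lambda r:np.hypot(*(np.array(r["at"])-near)))[:1]]/' h.py; python3 -c "
from h import *
boxes('regulator',.1502+.0236+.008,(317,300));boxes('regulator',.1502+.0236+.008,(317,300))"
```

```text
yel px [92.  9.] rect in tool [126.6 -88.6] [ 8.3 24.6] 0.0 x [122.4 130.7] y [-100.9  -76.3]
yel px [325. 211.] rect in tool [45.4  2.4] [29.4 17.9] 0.6 x [30.6 60.1] y [-6.7 11.3]
regulator px [316. 299.] rect in tool [ 1.4 -0.5] [37.4 73.9] 89.9 x [-35.5  38.4] y [-19.2  18.2]
[484.7 -85.3 150.1] t 23.4333
yel px [92.  9.] rect in tool [126.6 -88.6] [ 8.3 24.6] 0.0 x [122.4 130.7] y [-100.9  -76.3]
yel px [325. 211.] rect in tool [45.4  2.4] [29.4 17.9] 0.6 x [30.6 60. ] y [-6.7 11.3]
regulator px [317. 299.] rect in tool [ 1.2 -0.4] [73.4 36.7] 0.0 x [-35.5  37.9] y [-18.8  17.9]
[484.8 -85.4 150.2] t 23.5333
```

The tile's silhouette centre is at about (-0.7, 5.6) in tool axes and the held part at (0.4, -0.4). The target agrees with the top view, so I descend.

Call:
servo_tool([
  {"linear":[-1.1,6,15],"rotation":[0,0,0.012]},
  {"linear":[0,0,30],"rotation":[0,0,0]},
  {"linear":[0,0,35],"rotation":[0,0,0]},
  {"linear":[0,0,35],"rotation":[0,0,0]},
  {"linear":[0,0,28],"rotation":[0,0,0]},
  {"linear":[0,0,15],"rotation":[0,0,0]},
  {"linear":[0,0,6],"rotation":[0,0,0]},
  {"linear":[0,0,2],"rotation":[0,0,0]},
  {"linear":[0,0,0],"rotation":[0,0,0]},
  {"linear":[0,0,0],"rotation":[0,0,0]},
])

```text
time: 24.47
ee_pos: [0.4847, -0.0916, -0.0149]
tool_rot: [1.0, -0.007, 0.001, 0.0]
contact_force: [0.2, -0.3, -0.6]
gripper_width: 0.034
gripper_force: 25.0
```

Call:
servo_tool([
  {"linear":[0,0,0],"rotation":[0,0,0]},
  {"linear":[0,0,0],"rotation":[0,0,0]},
  {"linear":[0,0,0],"rotation":[0,0,0]},
  {"linear":[0,0,0],"rotation":[0,0,0]},
])

```text
time: 24.8
ee_pos: [0.4841, -0.0914, -0.0153]
tool_rot: [1.0, -0.007, 0.001, 0.0]
contact_force: [0.1, 0.8, -1.7]
gripper_width: 0.0339
gripper_force: 25.0
```

```bash
python3 -c "
from h import *
boxes();o=get_obs();print(o['contact_force'])
boxes('regulator',.008+.008,(317,300))
go(483.7,-91.3,-19.6,-.7)"
```

```text
yel px [316. 228.] rect in tool [34.8 -0.9] [ 4.6 24.5] 0.0 x [32.5 37.1] y [-13.1  11.3]
regulator_tile px [316. 257.] rect in tool [11.1 -0.4] [87.1 65.9] 89.6 x [-22.2  44.2] y [-43.8  43. ]
[484.1 -91.4 -15.3] t 24.8
[ 0.29997321 -0.38626727 -0.45481317]
yel px [316. 228.] rect in tool [38.1 -0.6] [ 4.3 23.1] 0.0 x [35.9 40.2] y [-12.2  10.9]
regulator px [317. 299.] rect in tool [ 1.3 -0.4] [73.9 37.5] 0.2 x [-35.6  38.3] y [-19.2  18.4]
[483.8 -91.3 -15.5] t 24.9
t 25.0 at [483.7 -91.3 -15.7] yaw -0.8 j6 1.26 | now-axes [0.  0.  3.9] end-axes [0.  0.  3.9] rz -0.001 dist 4
```

Aligned within about 0.5 mm. I lower it to contact.

Call:
servo_tool([
  {"linear":[0,0,1.5],"rotation":[0,0,0]},
  {"linear":[0,0,1],"rotation":[0,0,0]},
  {"linear":[0,0,0.8],"rotation":[0,0,0]},
  {"linear":[0,0,0.4],"rotation":[0,0,0]},
  {"linear":[0,0,0],"rotation":[0,0,0]},
  {"linear":[0,0,0],"rotation":[0,0,0]},
])

```text
time: 25.5
ee_pos: [0.4835, -0.0913, -0.0196]
tool_rot: [1.0, -0.007, -0.0, -0.0]
contact_force: [-0.0, 0.1, 0.5]
gripper_width: 0.0338
gripper_force: 25.0
```

Call:
servo_tool([
  {"linear":[0,0,0.4],"rotation":[0,0,0]},
  {"linear":[0,0,0],"rotation":[0,0,0]},
  {"linear":[0,0,0],"rotation":[0,0,0]},
])

```text
time: 25.75
ee_pos: [0.4835, -0.0913, -0.0196]
tool_rot: [1.0, -0.007, -0.0, -0.0]
contact_force: [-1.7, 0.7, 5.5]
gripper_width: 0.0341
gripper_force: 25.0
```

Call:
servo_tool([
  {"linear":[0,0,0.4],"rotation":[0,0,0]},
  {"linear":[0,0,0],"rotation":[0,0,0]},
  {"linear":[0,0,0],"rotation":[0,0,0]},
])

```text
time: 26.0
ee_pos: [0.4835, -0.0912, -0.0196]
tool_rot: [1.0, -0.007, -0.0, -0.0]
contact_force: [-3.6, 1.1, 11.8]
gripper_width: 0.0337
gripper_force: 25.0
```

Call:
servo_tool([
  {"linear":[0,0,-0.5],"rotation":[0,0,0]},
  {"linear":[0,0,-0.3],"rotation":[0,0,0]},
  {"linear":[0,0,0],"rotation":[0,0,0]},
])

```text
time: 26.25
ee_pos: [0.4838, -0.0913, -0.0196]
tool_rot: [1.0, -0.007, 0.0, -0.0]
contact_force: [-0.9, 0.2, 2.0]
gripper_width: 0.0339
gripper_force: 25.0
```

Call:
servo_tool([
  {"linear":[0,0,0],"rotation":[0,0,0]},
  {"linear":[0,0,0],"rotation":[0,0,0]},
  {"linear":[0,0,0],"rotation":[0,0,0]},
  {"linear":[0,0,0],"rotation":[0,0,0]},
  {"linear":[0,0,-8],"rotation":[0,0,0]},
  {"linear":[0,0,-30],"rotation":[0,0,0]},
  {"linear":[0,0,-40],"rotation":[0,0,0]},
  {"linear":[0,0,-40],"rotation":[0,0,0]},
  {"linear":[0,0,-40],"rotation":[0,0,0]},
  {"linear":[0,0,-10],"rotation":[0,0,0]},
], claw=0.6)

```text
time: 27.08
ee_pos: [0.4873, -0.0924, 0.1549]
tool_rot: [1.0, -0.007, 0.005, 0.001]
contact_force: [0.9, -0.1, 0.7]
gripper_width: 0.053
gripper_force: 0.0
```

Call:
servo_tool([
  {"linear":[0,0,0],"rotation":[0,0,0]},
  {"linear":[0,0,0],"rotation":[0,0,0]},
  {"linear":[0,0,0],"rotation":[0,0,0]},
  {"linear":[0,0,0],"rotation":[0,0,0]},
])

```text
time: 27.42
ee_pos: [0.4819, -0.0908, 0.1465]
tool_rot: [1.0, -0.007, -0.002, -0.001]
contact_force: [-0.5, -1.3, -0.5]
gripper_width: 0.0527
gripper_force: 0.0
```

```bash
python3 -c "
from h import *
p=boxes();boxes('regulator',.012,(317,222))
go(651.5,-86.5,150)"
```

```text
yel px [79.  7.] rect in tool [ 173.5 -190.6] [14.8 48.8] 0.0 x [166.1 180.9] y [-215.  -166.2]
regulator_tile px [317. 216.] rect in tool [2.3 0.2] [85.8 86.4] 0.0 x [-40.6  45.2] y [-43.   43.4]
[481.9 -90.8 146.5] t 27.4167
yel px [79.  8.] rect in tool [ 171.2 -186.7] [15.2 48.4] 0.0 x [163.6 178.8] y [-210.9 -162.4]
regulator px [317. 220.] rect in tool [ 1.8 -0. ] [35.1 71.2] 89.1 x [-33.7  37.3] y [-17.5  17.8]
[482.3 -90.9 146.7] t 27.5167
t 27.6 at [482.9 -91.1 147.2] yaw -0.8 j6 1.26 | now-axes [168.6  -6.8  -2.8] end-axes [168.6  -6.8  -2.8] rz -0.0 dist 169
```

The regulator is within about 0.5 mm of its silhouette and aligned. Next, the pulley.

Call:
servo_tool([
  {"linear":[25,-1,0],"rotation":[0,0,0]},
  {"linear":[36,-1,0],"rotation":[0,0,0]},
  {"linear":[36,-1,0],"rotation":[0,0,0]},
  {"linear":[36,-2,0],"rotation":[0,0,0]},
  {"linear":[25,-1.5,0],"rotation":[0,0,0]},
  {"linear":[10,0,0],"rotation":[0,0,0]},
  {"linear":[0,0,0],"rotation":[0,0,0]},
  {"linear":[0,0,0],"rotation":[0,0,0]},
  {"linear":[0,0,0],"rotation":[0,0,0]},
  {"linear":[0,0,0],"rotation":[0,0,0]},
])

```text
time: 28.45
ee_pos: [0.6499, -0.087, 0.1484]
tool_rot: [1.0, -0.007, -0.001, -0.0]
contact_force: [0.8, 0.5, -0.2]
gripper_width: 0.0527
gripper_force: 0.0
```

```bash
python3 -c "
from h import *
boxes('pulley',.027,(318,222))
p=boxes('pulley',.027,(318,222));cv2.imwrite('pics/w8.png',cv2.resize(p['frame'][100:400,160:480],(640,600)))
go(651.5,-86.5,150)"
```

```text
yel px [118. 195.] rect in tool [  28.1 -172.5] [50.6 50. ] 7.7 x [ 3.2 52.9] y [-198. -147.]
pulley px [317. 220.] rect in tool [ 4.8 -0.3] [69.1 66.6] 0.0 x [-29.7  39.4] y [-33.6  33. ]
[649.9 -87.  148.4] t 28.45
yel px [118. 195.] rect in tool [  27.3 -172.8] [50.6 50. ] 7.7 x [ 2.3 52.1] y [-198.2 -147.2]
pulley px [317. 221.] rect in tool [ 4.4 -0.3] [67.4 69.1] 83.3 x [-30.7  38.6] y [-33.7  33.9]
[650.5 -87.1 148.7] t 28.55
t 28.6 at [651.1 -87.1 148.8] yaw -0.8 j6 1.35 | now-axes [ 0.4 -0.6 -1.2] end-axes [ 0.4 -0.6 -1.2] rz -0.0 dist 1
```

View pics/w8.png

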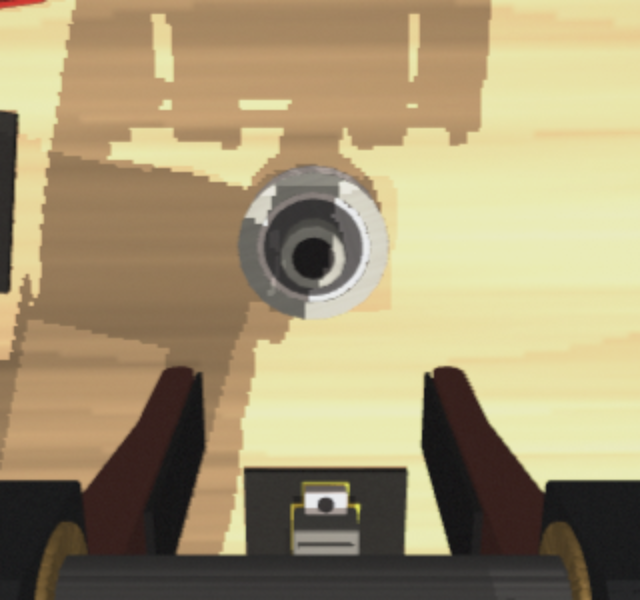

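The hub's bore is at image (316.5, 228.5) on its top at z = 45 mm. The regulator shows a thin even yellow margin on its tile behind.

```bash
python3 -c "
from h import *
p=boxes('pulley',.027,(318,222));o=get_obs()
q=get_image('wrist');g=cv2.cvtColor(q['frame'],cv2.COLOR_BGR2GRAY)[208:252,296:338]
N,l,s,c=cv2.connectedComponentsWithStats((g<45).astype(np.uint8));i=1+s[1:,4].argmax();u=c[i]+(296,208)
print(u,s[i]);w=world(q,u,.045,o)[0]*1000;T=Ro.from_quat(o['tool_rot']).as_matrix();print((np.r_[w-o['ee_pos'][:2]*1000,0]@T)[:2],o['ee_pos'])"
```

```text
yel px [118. 196.] rect in tool [  27.1 -172.9] [50.5 50. ] 7.7 x [ 2.4 52.2] y [-198.3 -147.2]
[651.1 -87.1 148.8] t 28.65
[315.02930403 229.31501832] [ 10  12  19  20 273]
[ 2.27392369 -1.56588918] [ 0.65139284 -0.08709816  0.14875645]
```

Call:
servo_tool([
  {"linear":[1,-0.5,15],"rotation":[0,0,0]},
  {"linear":[1,0,30],"rotation":[0,0,0]},
  {"linear":[0,0,35],"rotation":[0,0,0]},
  {"linear":[0,0,30],"rotation":[0,0,0]},
  {"linear":[0,0,20],"rotation":[0,0,0]},
  {"linear":[0,0,10],"rotation":[0,0,0]},
  {"linear":[0,0,4],"rotation":[0,0,0]},
  {"linear":[0,0,2],"rotation":[0,0,0]},
  {"linear":[0,0,0],"rotation":[0,0,0]},
  {"linear":[0,0,0],"rotation":[0,0,0]},
])

```text
time: 29.63
ee_pos: [0.6551, -0.0868, 0.004]
tool_rot: [1.0, -0.007, 0.001, 0.0]
contact_force: [-0.4, -0.7, 0.4]
gripper_width: 0.053
gripper_force: 0.0
```

```bash
python3 -c "
from h import *
p=boxes('pulley',.027,(318,300));print(get_obs()['contact_force'])"
```

```text
yel px [ 13. 251.] rect in tool [  22.9 -149. ] [46.2 17.5] 14.0 x [ 2.6 47.4] y [-163.  -139.3]
pulley px [317. 292.] rect in tool [ 1.1 -0.2] [72.8 63.2] 0.0 x [-35.3  37.5] y [-31.8  31.5]
[655.1 -86.8   4. ] t 29.6333
[-0.11106694 -0.50766003  0.24660955]
```

Call:
servo_tool([
  {"linear":[0,0,0],"rotation":[0,0,0]},
  {"linear":[0,0,0],"rotation":[0,0,0]},
  {"linear":[0,0,0],"rotation":[0,0,0]},
  {"linear":[0,0,0],"rotation":[0,0,0]},
  {"linear":[0,0,0],"rotation":[0,0,0]},
  {"linear":[0,0,0],"rotation":[0,0,0]},
  {"linear":[0,0,0],"rotation":[0,0,0]},
], claw=0.15, grip_force=40)

```text
time: 30.32
ee_pos: [0.6538, -0.0867, 0.0027]
tool_rot: [1.0, -0.007, 0.0, 0.0]
contact_force: [-0.6, 0.4, 2.8]
gripper_width: 0.027
gripper_force: 40.0
```

```bash
python3 -c "
from h import *
p=boxes('pulley',.027,(318,300));p=boxes('pulley',.027,(318,300));print(get_obs()['contact_force'],get_obs()['gripper_width'])
go(628,264,125)"
```

```text
yel px [ 12. 250.] rect in tool [  23.8 -148.2] [45.4 16.4] 14.1 x [ 3.8 47.7] y [-161.7 -139. ]
pulley px [316. 292.] rect in tool [ 2.2 -0.2] [66.6 69.9] 50.6 x [-34.4  38.9] y [-34.   33.1]
[653.8 -86.7   2.7] t 30.3167
yel px [ 12. 250.] rect in tool [  23.8 -148. ] [45.4 16.9] 14.1 x [ 3.8 47.7] y [-161.7 -139. ]
pulley px [317. 292.] rect in tool [ 2.2 -0.8] [69.6 67.5] 42.0 x [-35.   38.9] y [-34.1  33.6]
[653.8 -86.6   2.7] t 30.4167
[-0.83328495  0.04078322  3.44961087] 0.02685037225095686
t 30.5 at [653.8 -86.7   2.7] yaw -0.8 j6 1.35 | now-axes [ -30.4 -350.3 -122.3] end-axes [ -30.4 -350.3 -122.3] rz -0.0 dist 372
```

Call:
servo_tool([
  {"linear":[0,0,-3],"rotation":[0,0,0]},
  {"linear":[0,0,-9],"rotation":[0,0,0]},
  {"linear":[0,0,-20],"rotation":[0,0,0]},
  {"linear":[0,0,-30],"rotation":[0,0,0]},
  {"linear":[0,0,-30],"rotation":[0,0,0]},
  {"linear":[0,0,-20],"rotation":[0,0,0]},
  {"linear":[0,0,-8],"rotation":[0,0,0]},
  {"linear":[0,0,-2],"rotation":[0,0,0]},
])

```text
time: 31.18
ee_pos: [0.6549, -0.0867, 0.1266]
tool_rot: [1.0, -0.007, 0.002, 0.0]
contact_force: [0.4, -0.5, -2.4]
gripper_width: 0.0268
gripper_force: 40.0
```

Call:
servo_tool([
  {"linear":[-1,-12,0],"rotation":[0,0,0]},
  {"linear":[-2,-24,0],"rotation":[0,0,0]},
  {"linear":[-3,-36,0],"rotation":[0,0,0]},
  {"linear":[-3.5,-40,0],"rotation":[0,0,0]},
  {"linear":[-3.5,-40,0],"rotation":[0,0,0]},
  {"linear":[-3.5,-40,0],"rotation":[0,0,0]},
  {"linear":[-3.5,-40,0],"rotation":[0,0,0]},
  {"linear":[-3.5,-40,0],"rotation":[0,0,0]},
  {"linear":[-3,-38,0],"rotation":[0,0,0]},
  {"linear":[-2.5,-26,0],"rotation":[0,0,0]},
])

```text
time: 32.02
ee_pos: [0.6261, 0.254, 0.1218]
tool_rot: [1.0, -0.006, -0.002, -0.0]
contact_force: [1.0, -0.5, -2.8]
gripper_width: 0.0268
gripper_force: 40.0
```

Call:
servo_tool([
  {"linear":[-1,-12,0],"rotation":[0,0,0]},
  {"linear":[0,-2,0],"rotation":[0,0,0]},
  {"linear":[0,0,0],"rotation":[0,0,0]},
  {"linear":[0,0,0],"rotation":[0,0,0]},
  {"linear":[0,0,0],"rotation":[0,0,0]},
  {"linear":[0,0,0],"rotation":[0,0,0]},
  {"linear":[0,0,0],"rotation":[0,0,0]},
])

```text
time: 32.6
ee_pos: [0.6287, 0.2624, 0.1246]
tool_rot: [1.0, -0.007, 0.0, 0.0]
contact_force: [0.4, -0.6, -3.3]
gripper_width: 0.0267
gripper_force: 40.0
```

```bash
python3 -c "
from h import *
boxes('pulley_tile');arc(34,(318,215));arc(34,(318,215))
print(get_obs()['gripper_width']);z=get_obs()['ee_pos'][2];boxes('pulley',z+.0243,(318,300))
go(628.4,263.7,6.7)"
```

```text
yel px [512. 168.] rect in tool [ 50.3 165.4] [52.6 54.5] 0.0 x [24.1 76.6] y [138.2 192.7]
yel px [315. 214.] rect in tool [12.9 -1.5] [68.6 41.7] 89.2 x [-8.4 33.7] y [-35.5  33. ]
pulley_tile px [315. 207.] rect in tool [12.1 -0.7] [63.5 88.3] 0.0 x [-19.6  43.9] y [-44.9  43.4]
[628.7 262.4 124.6] t 32.6
arc px [316. 211.] n 75 centre rel [ 0.7 -0.8] rms 0.24
arc px [316. 211.] n 75 centre rel [ 0.7 -0.7] rms 0.25
0.02684539168464401
yel px [513. 168.] rect in tool [64.9 90.2] [28.6 29.7] 0.0 x [50.6 79.2] y [ 75.4 105.1]
yel px [316. 214.] rect in tool [44.7 -0.3] [23.1 37.3] 0.8 x [32.9 56.3] y [-19.1  18.2]
pulley px [315. 292.] rect in tool [ 2.2 -0. ] [67.  70.5] 50.6 x [-35.1  39.4] y [-34.   33.2]
[628.6 263.3 124.7] t 32.8
t 32.9 at [628.4 263.6 124.6] yaw -0.8 j6 1.88 | now-axes [-0.000e+00 -1.000e-01  1.179e+02] end-axes [-0.000e+00 -1.000e-01  1.179e+02] rz -0.0 dist 118
```

Call:
servo_tool([
  {"linear":[1,-0.3,15],"rotation":[0,0,0]},
  {"linear":[0.6,0,25],"rotation":[0,0,0]},
  {"linear":[0,0,28],"rotation":[0,0,0]},
  {"linear":[0,0,20],"rotation":[0,0,0]},
  {"linear":[0,0,8],"rotation":[0,0,0]},
  {"linear":[0,0,2],"rotation":[0,0,0]},
  {"linear":[0,0,0],"rotation":[0,0,0]},
  {"linear":[0,0,0],"rotation":[0,0,0]},
  {"linear":[0,0,0],"rotation":[0,0,0]},
  {"linear":[0,0,0],"rotation":[0,0,0]},
])

```text
time: 33.73
ee_pos: [0.6312, 0.2645, 0.0281]
tool_rot: [1.0, -0.007, 0.001, -0.0]
contact_force: [0.3, 0.3, -3.3]
gripper_width: 0.0266
gripper_force: 40.0
```

Call:
servo_tool([
  {"linear":[0,0,0],"rotation":[0,0,0]},
  {"linear":[0,0,0],"rotation":[0,0,0]},
  {"linear":[0,0,0],"rotation":[0,0,0]},
])

```text
time: 33.98
ee_pos: [0.6301, 0.2642, 0.0269]
tool_rot: [1.0, -0.007, 0.0, -0.0]
contact_force: [-0.7, -0.1, -2.8]
gripper_width: 0.0265
gripper_force: 40.0
```

```bash
python3 -c "
from h import *
boxes('pulley_tile');arc(34,(318,240));arc(34,(318,240))
z=get_obs()['ee_pos'][2];boxes('pulley',z+.0243,(318,300))
go(628.4,263.7,6.7)"
```

```text
yel px [598. 187.] rect in tool [ 48.2 166. ] [50.3 54.3] 75.7 x [22.  75.6] y [140.4 193.7]
yel px [322. 231.] rect in tool [20.1  2.9] [25.  65.9] 6.9 x [ 3.7 32.7] y [-31.4  34. ]
pulley_tile px [328. 242.] rect in tool [0.5 0.5] [84.8 87.1] 0.6 x [-42.4  43.2] y [-42.9  44.2]
[630.1 264.2  26.9] t 33.9833
arc px [323. 228.] n 102 centre rel [-0.9  0.4] rms 0.2
arc px [323. 228.] n 102 centre rel [-0.8  0.4] rms 0.18
yel px [598. 187.] rect in tool [ 55.6 130.3] [39.5 42.9] 75.6 x [34.9 77. ] y [110.2 152.2]
yel px [322. 231.] rect in tool [33.3  2. ] [20.  51.8] 6.4 x [20.5 43.4] y [-24.8  26.6]
pulley px [317. 292.] rect in tool [ 2.2 -0.7] [70.5 66.4] 38.5 x [-35.1  39.4] y [-34.1  33.1]
[629.9 264.1  26.5] t 34.1833
t 34.3 at [629.9 264.1  26.4] yaw -0.8 j6 1.88 | now-axes [-1.5  0.4 19.7] end-axes [-1.5  0.4 19.7] rz -0.0 dist 20
```

Call:
servo_tool([
  {"linear":[0,0.7,8],"rotation":[0,0,0]},
  {"linear":[0,0,6],"rotation":[0,0,0]},
  {"linear":[0,0,3],"rotation":[0,0,0]},
  {"linear":[0,0,1.5],"rotation":[0,0,0]},
  {"linear":[0,0,0],"rotation":[0,0,0]},
  {"linear":[0,0,0],"rotation":[0,0,0]},
  {"linear":[0,0,0],"rotation":[0,0,0]},
])

```text
time: 34.87
ee_pos: [0.6302, 0.2635, 0.0081]
tool_rot: [1.0, -0.007, 0.0, -0.0]
contact_force: [-0.7, 0.3, -2.7]
gripper_width: 0.027
gripper_force: 40.0
```

Call:
servo_tool([
  {"linear":[0,0,0.6],"rotation":[0,0,0]},
  {"linear":[0,0,0],"rotation":[0,0,0]},
  {"linear":[0,0,0],"rotation":[0,0,0]},
])

```text
time: 35.12
ee_pos: [0.63, 0.2634, 0.0075]
tool_rot: [1.0, -0.007, 0.0, -0.0]
contact_force: [-0.4, 0.3, -2.5]
gripper_width: 0.0266
gripper_force: 40.0
```

Call:
servo_tool([
  {"linear":[0,0,0.6],"rotation":[0,0,0]},
  {"linear":[0,0,0],"rotation":[0,0,0]},
  {"linear":[0,0,0],"rotation":[0,0,0]},
])

```text
time: 35.37
ee_pos: [0.6299, 0.2634, 0.0068]
tool_rot: [1.0, -0.007, -0.0, -0.0]
contact_force: [-0.7, -0.0, -3.8]
gripper_width: 0.0265
gripper_force: 40.0
```

Call:
servo_tool([
  {"linear":[0,0,0.5],"rotation":[0,0,0]},
  {"linear":[0,0,0],"rotation":[0,0,0]},
  {"linear":[0,0,0],"rotation":[0,0,0]},
])

```text
time: 35.62
ee_pos: [0.63, 0.2634, 0.0066]
tool_rot: [1.0, -0.007, 0.0, -0.0]
contact_force: [-1.8, 0.0, 0.3]
gripper_width: 0.0265
gripper_force: 40.0
```

Contact at 6.6 (expected 6.7). I release and rise.

Call:
servo_tool([
  {"linear":[0,0,0],"rotation":[0,0,0]},
  {"linear":[0,0,0],"rotation":[0,0,0]},
  {"linear":[0,0,0],"rotation":[0,0,0]},
  {"linear":[0,0,0],"rotation":[0,0,0]},
  {"linear":[0,0,-8],"rotation":[0,0,0]},
  {"linear":[0,0,-30],"rotation":[0,0,0]},
  {"linear":[0,0,-40],"rotation":[0,0,0]},
  {"linear":[0,0,-40],"rotation":[0,0,0]},
  {"linear":[0,0,-25],"rotation":[0,0,0]},
], claw=0.6)

```text
time: 36.37
ee_pos: [0.6318, 0.264, 0.1542]
tool_rot: [1.0, -0.007, 0.002, -0.001]
contact_force: [1.0, -0.1, 0.5]
gripper_width: 0.053
gripper_force: 0.0
```

Call:
servo_tool([
  {"linear":[0,0,0],"rotation":[0,0,0]},
  {"linear":[0,0,0],"rotation":[0,0,0]},
  {"linear":[0,0,0],"rotation":[0,0,0]},
  {"linear":[0,0,0],"rotation":[0,0,0]},
  {"linear":[0,0,0],"rotation":[0,0,0]},
])

```text
time: 36.78
ee_pos: [0.6286, 0.263, 0.1474]
tool_rot: [1.0, -0.007, -0.002, 0.0]
contact_force: [0.5, -0.7, 0.1]
gripper_width: 0.0529
gripper_force: 0.0
```

```bash
python3 -c "
from h import *
boxes('pulley_tile',.004,(318,222));boxes('pulley',.031,(318,222))
go(445.6,98.5,150)"
```

```text
yel px [500. 166.] rect in tool [ 49.9 166. ] [53.4 54.6] 0.0 x [23.1 76.6] y [138.7 193.3]
pulley_tile px [316. 217.] rect in tool [ 0.2 -0.8] [86.3 87.6] 0.0 x [-42.9  43.4] y [-44.6  43. ]
[628.6 263.  147.4] t 36.7833
yel px [500. 166.] rect in tool [ 52.2 153.1] [49.8 49.5] 83.0 x [27.9 77.2] y [127.9 178.1]
pulley px [316. 225.] rect in tool [ 1.  -0.1] [68.2 64.4] 27.4 x [-33.   36.5] y [-34.  32.]
[629.1 263.1 147.8] t 36.8833
t 37.0 at [629.5 263.2 148.3] yaw -0.8 j6 1.88 | now-axes [-181.7  167.1   -1.7] end-axes [-181.7  167.1   -1.7] rz -0.0 dist 247
```

The pulley is within about 0.5 mm of its tile's centre. Last, the front bearing.

Call:
servo_tool([
  {"linear":[-12,11,0],"rotation":[0,0,0]},
  {"linear":[-24,22,0],"rotation":[0,0,0]},
  {"linear":[-28,26,0],"rotation":[0,0,0]},
  {"linear":[-28,26,0],"rotation":[0,0,0]},
  {"linear":[-28,26,0],"rotation":[0,0,0]},
  {"linear":[-28,26,0],"rotation":[0,0,0]},
  {"linear":[-20,18,0],"rotation":[0,0,0]},
  {"linear":[-10,9,0],"rotation":[0,0,0]},
  {"linear":[-3.5,3,0],"rotation":[0,0,0]},
  {"linear":[0,0,0],"rotation":[0,0,0]},
], claw=0.85)

```text
time: 37.82
ee_pos: [0.4466, 0.0986, 0.1496]
tool_rot: [1.0, -0.007, 0.0, -0.0]
contact_force: [0.7, 0.9, -0.3]
gripper_width: 0.0746
gripper_force: 0.0
```

Call:
servo_tool([
  {"linear":[0,0,0],"rotation":[0,0,0]},
  {"linear":[0,0,0],"rotation":[0,0,0]},
  {"linear":[0,0,0],"rotation":[0,0,0]},
  {"linear":[0,0,0],"rotation":[0,0,0]},
  {"linear":[0,0,0],"rotation":[0,0,0]},
])

```text
time: 38.23
ee_pos: [0.4468, 0.0992, 0.1491]
tool_rot: [1.0, -0.006, -0.0, -0.0]
contact_force: [-1.3, -0.6, 0.2]
gripper_width: 0.0744
gripper_force: 0.0
```

```bash
python3 -c "
from h import *
boxes('front_bearing',.018,(318,222));boxes('front_bearing',.018,(318,222))
go(445.6,98.5,-25)"
```

```text
yel px [130.  34.] rect in tool [ 156.1 -149.1] [59.4 19.2] 60.8 x [143.5 178.3] y [-179.8 -127.5]
yel px [514. 162.] rect in tool [ 51.1 171.3] [65.1 21.7] 23.0 x [18.5 77.2] y [164.3 193.9]
front_bearing px [318. 223.] rect in tool [0.3 1.5] [52.7 50.6] 0.0 x [-26.   26.7] y [-23.8  26.8]
[446.8  99.2 149.1] t 38.2333
yel px [130.  34.] rect in tool [ 156.  -149.5] [58.8 18.8] 60.8 x [144.2 178.3] y [-179.8 -127.7]
yel px [513. 168.] rect in tool [ 44.9 171.6] [74.5 24.1] 16.4 x [ 6.5 77.2] y [164.2 193.7]
front_bearing px [319. 223.] rect in tool [0.8 1.5] [51.7 50.4] 0.0 x [-25.   26.6] y [-23.7  26.7]
[446.5  99.  149.2] t 38.3333
t 38.4 at [446.3  98.9 149.2] yaw -0.7 j6 1.65 | now-axes [ -0.7   0.4 174.2] end-axes [ -0.7   0.4 174.2] rz -0.0 dist 174
```

Call:
servo_tool([
  {"linear":[0.2,1.5,15],"rotation":[0,0,0]},
  {"linear":[0,0,30],"rotation":[0,0,0]},
  {"linear":[0,0,35],"rotation":[0,0,0]},
  {"linear":[0,0,35],"rotation":[0,0,0]},
  {"linear":[0,0,28],"rotation":[0,0,0]},
  {"linear":[0,0,15],"rotation":[0,0,0]},
  {"linear":[0,0,9],"rotation":[0,0,0]},
  {"linear":[0,0,4],"rotation":[0,0,0]},
  {"linear":[0,0,2],"rotation":[0,0,0]},
  {"linear":[0,0,0],"rotation":[0,0,0]},
])

```text
time: 39.27
ee_pos: [0.4471, 0.0973, -0.0233]
tool_rot: [1.0, -0.007, 0.0, -0.0]
contact_force: [0.5, -0.0, 0.7]
gripper_width: 0.0745
gripper_force: 0.0
```

Call:
servo_tool([
  {"linear":[0,0,0],"rotation":[0,0,0]},
  {"linear":[0,0,0],"rotation":[0,0,0]},
  {"linear":[0,0,0],"rotation":[0,0,0]},
  {"linear":[0,0,0],"rotation":[0,0,0]},
])

```text
time: 39.6
ee_pos: [0.447, 0.0974, -0.0231]
tool_rot: [1.0, -0.007, 0.001, -0.0]
contact_force: [-0.5, 0.5, -0.6]
gripper_width: 0.0746
gripper_force: 0.0
```

```bash
python3 -c "
from h import *
boxes('front_bearing',.018,(318,300));print(get_obs()['contact_force'])"
```

```text
front_bearing px [316. 308.] rect in tool [ 1.6 -0.5] [56.3 51.3] 0.0 x [-26.5  29.8] y [-26.2  25.2]
[447.   97.4 -23.1] t 39.6
[-0.65689961 -0.50786971  0.43518321]
```

Call:
servo_tool([
  {"linear":[0,0,0.5],"rotation":[0,0,0]},
  {"linear":[0,0,0],"rotation":[0,0,0]},
  {"linear":[0,0,0],"rotation":[0,0,0]},
  {"linear":[0,0,0],"rotation":[0,0,0]},
  {"linear":[0,0,0],"rotation":[0,0,0]},
  {"linear":[0,0,0],"rotation":[0,0,0]},
  {"linear":[0,0,0],"rotation":[0,0,0]},
], claw=0.4, grip_force=30)

```text
time: 40.28
ee_pos: [0.4464, 0.0973, -0.0242]
tool_rot: [1.0, -0.007, -0.0, -0.0]
contact_force: [0.6, 1.1, 0.2]
gripper_width: 0.0514
gripper_force: 30.0
```

```bash
python3 -c "
from h import *
boxes('front_bearing',.018,(318,300));o=get_obs();print(o['contact_force'],o['gripper_width'],o['gripper_force']);go(676.4,96.7,150)"
```

```text
front_bearing px [316. 308.] rect in tool [ 1.7 -0.7] [57.1 50.6] 0.0 x [-26.8  30.2] y [-26.   24.6]
[446.4  97.3 -24.2] t 40.2833
[ 0.29332959 -0.35716801 -0.33747914] 0.05097382489659443 29.999837279319763
t 40.4 at [446.4  97.3 -24.3] yaw -0.8 j6 1.65 | now-axes [ 230.    -2.4 -174.3] end-axes [ 230.    -2.4 -174.3] rz -0.0 dist 289
```

Call:
servo_tool([
  {"linear":[0,0,-4],"rotation":[0,0,0]},
  {"linear":[0,0,-12],"rotation":[0,0,0]},
  {"linear":[0,0,-30],"rotation":[0,0,0]},
  {"linear":[0,0,-35],"rotation":[0,0,0]},
  {"linear":[0,0,-35],"rotation":[0,0,0]},
  {"linear":[0,0,-35],"rotation":[0,0,0]},
  {"linear":[0,0,-20],"rotation":[0,0,0]},
  {"linear":[0,0,-3],"rotation":[0,0,0]},
])

```text
time: 41.05
ee_pos: [0.4493, 0.0975, 0.1539]
tool_rot: [1.0, -0.007, 0.004, -0.0]
contact_force: [1.1, 0.5, -1.9]
gripper_width: 0.0511
gripper_force: 30.0
```

Call:
servo_tool([
  {"linear":[15,0,0],"rotation":[0,0,0]},
  {"linear":[30,0,0],"rotation":[0,0,0]},
  {"linear":[35,-1,0],"rotation":[0,0,0]},
  {"linear":[35,-1,0],"rotation":[0,0,0]},
  {"linear":[35,-1,0],"rotation":[0,0,0]},
  {"linear":[35,0,0],"rotation":[0,0,0]},
  {"linear":[27,0,0],"rotation":[0,0,0]},
  {"linear":[13,0,0],"rotation":[0,0,0]},
  {"linear":[5,0,0],"rotation":[0,0,0]},
  {"linear":[0,0,0],"rotation":[0,0,0]},
])

```text
time: 41.88
ee_pos: [0.6762, 0.0971, 0.1477]
tool_rot: [1.0, -0.007, -0.001, 0.0]
contact_force: [-0.7, 0.7, -1.1]
gripper_width: 0.0511
gripper_force: 30.0
```

Call:
servo_tool([
  {"linear":[0,0,0],"rotation":[0,0,0]},
  {"linear":[0,0,0],"rotation":[0,0,0]},
  {"linear":[0,0,0],"rotation":[0,0,0]},
  {"linear":[0,0,0],"rotation":[0,0,0]},
  {"linear":[0,0,0],"rotation":[0,0,0]},
])

```text
time: 42.3
ee_pos: [0.6759, 0.0973, 0.1501]
tool_rot: [1.0, -0.007, 0.0, -0.0]
contact_force: [0.1, -0.4, -1.1]
gripper_width: 0.0511
gripper_force: 30.0
```

```bash
python3 -c "
from h import *
boxes('front_bearing_tile',.004,(318,222));arc(27,(318,215));arc(27,(318,215))
z=get_obs()['ee_pos'][2];boxes('front_bearing',z+.0242+.018,(318,300));print(get_obs()['gripper_width'])
go(676.4,96.7,-20.2)"
```

```text
yel px [317. 219.] rect in tool [0.6 0.6] [52.7 54.4] 0.0 x [-25.8  27. ] y [-26.6  27.8]
front_bearing_tile px [318. 215.] rect in tool [0.9 1.1] [86.3 85.8] 9.2 x [-44.4  49. ] y [-46.8  49.4]
[675.9  97.3 150.1] t 42.3
arc px [317. 219.] n 54 centre rel [0.7 0.5] rms 0.26
arc px [317. 219.] n 54 centre rel [0.6 0.4] rms 0.28
yel px [317. 220.] rect in tool [44.9 -0. ] [23.9 24.6] 0.0 x [33.  56.8] y [-12.3  12.3]
front_bearing px [317. 308.] rect in tool [ 1.8 -1.1] [51. 57.] 73.2 x [-26.3  30.6] y [-26.4  25.5]
[676.4  97.3 150. ] t 42.5
0.05121295376919364
t 42.6 at [676.5  97.3 149.9] yaw -0.8 j6 1.63 | now-axes [ -0.    0.6 170.1] end-axes [ -0.    0.6 170.1] rz -0.0 dist 170
```

Call:
servo_tool([
  {"linear":[1.1,1.1,15],"rotation":[0,0,0]},
  {"linear":[0,0,30],"rotation":[0,0,0]},
  {"linear":[0,0,35],"rotation":[0,0,0]},
  {"linear":[0,0,35],"rotation":[0,0,0]},
  {"linear":[0,0,22],"rotation":[0,0,0]},
  {"linear":[0,0,10],"rotation":[0,0,0]},
  {"linear":[0,0,3],"rotation":[0,0,0]},
  {"linear":[0,0,0],"rotation":[0,0,0]},
  {"linear":[0,0,0],"rotation":[0,0,0]},
  {"linear":[0,0,0],"rotation":[0,0,0]},
])

```text
time: 43.43
ee_pos: [0.6794, 0.0963, 0.0019]
tool_rot: [1.0, -0.007, 0.002, -0.0]
contact_force: [-0.3, -0.4, -1.4]
gripper_width: 0.0511
gripper_force: 30.0
```

Call:
servo_tool([
  {"linear":[0,0,0],"rotation":[0,0,0]},
  {"linear":[0,0,0],"rotation":[0,0,0]},
  {"linear":[0,0,0],"rotation":[0,0,0]},
  {"linear":[0,0,0],"rotation":[0,0,0]},
])

```text
time: 43.77
ee_pos: [0.6778, 0.0962, 0.0003]
tool_rot: [1.0, -0.007, 0.0, -0.0]
contact_force: [0.7, -0.9, -1.7]
gripper_width: 0.0506
gripper_force: 30.0
```

```bash
python3 -c "
from h import *
boxes('front_bearing_tile',.004,(318,260));arc(27,(318,260));arc(27,(318,260))
z=get_obs()['ee_pos'][2];boxes('front_bearing',z+.0242+.018,(318,300))
go(676.4,96.7,-20.2)"
```

```text
yel px [316. 257.] rect in tool [13.2 -0.4] [24.1 53.7] 0.0 x [ 1.2 25.3] y [-27.2  26.4]
yel px [316. 307.] rect in tool [-15.7  -0.7] [10.2 18.5] 0.0 x [-20.8 -10.6] y [-9.9  8.6]
front_bearing_tile px [318. 245.] rect in tool [15.4  2.3] [54.4 87.5] 9.2 x [-8.1 48.4] y [-44.   49.1]
[6.778e+02 9.620e+01 3.000e-01] t 43.7667
arc px [316. 253.] n 92 centre rel [-1.  -0.6] rms 0.2
arc px [316. 253.] n 93 centre rel [-0.9 -0.6] rms 0.2
yel px [316. 257.] rect in tool [27.  -0.4] [19.3 43. ] 0.0 x [17.3 36.6] y [-21.9  21.1]
yel px [316. 307.] rect in tool [ 3.8 -0.7] [ 8.2 14.8] 0.0 x [-0.3  7.9] y [-8.1  6.8]
yel px [ 59. 322.] rect in tool [  -5.3 -120.8] [ 6.4 33.1] 37.4 x [-17.4   2.3] y [-135.9 -109.1]
front_bearing px [317. 308.] rect in tool [ 1.9 -1.1] [50.7 56. ] 73.6 x [-26.3  30.2] y [-26.  25.]
[ 6.775e+02  9.620e+01 -2.000e-01] t 43.9667
t 44.1 at [ 6.775e+02  9.620e+01 -3.000e-01] yaw -0.8 j6 1.62 | now-axes [-1.1 -0.5 19.9] end-axes [-1.1 -0.5 19.9] rz -0.0 dist 20
```

Aligned to within a few tenths of a mm. I lower it.

Call:
servo_tool([
  {"linear":[0,0,8],"rotation":[0,0,0]},
  {"linear":[0,0,6],"rotation":[0,0,0]},
  {"linear":[0,0,3],"rotation":[0,0,0]},
  {"linear":[0,0,1.5],"rotation":[0,0,0]},
  {"linear":[0,0,0],"rotation":[0,0,0]},
  {"linear":[0,0,0],"rotation":[0,0,0]},
  {"linear":[0,0,0],"rotation":[0,0,0]},
])

```text
time: 44.65
ee_pos: [0.6777, 0.0962, -0.0186]
tool_rot: [1.0, -0.007, 0.0, -0.0]
contact_force: [-0.5, 0.4, -2.2]
gripper_width: 0.0509
gripper_force: 30.0
```

Call:
servo_tool([
  {"linear":[0,0,0.6],"rotation":[0,0,0]},
  {"linear":[0,0,0],"rotation":[0,0,0]},
  {"linear":[0,0,0],"rotation":[0,0,0]},
])

```text
time: 44.9
ee_pos: [0.6776, 0.0962, -0.0191]
tool_rot: [1.0, -0.007, 0.0, -0.0]
contact_force: [-0.9, -0.1, -1.6]
gripper_width: 0.0511
gripper_force: 30.0
```

Call:
servo_tool([
  {"linear":[0,0,0.5],"rotation":[0,0,0]},
  {"linear":[0,0,0],"rotation":[0,0,0]},
  {"linear":[0,0,0],"rotation":[0,0,0]},
])

```text
time: 45.15
ee_pos: [0.6775, 0.0962, -0.0198]
tool_rot: [1.0, -0.007, -0.0, -0.0]
contact_force: [0.4, 0.9, -0.8]
gripper_width: 0.0509
gripper_force: 30.0
```

Call:
servo_tool([
  {"linear":[0,0,0.5],"rotation":[0,0,0]},
  {"linear":[0,0,0],"rotation":[0,0,0]},
  {"linear":[0,0,0],"rotation":[0,0,0]},
])

```text
time: 45.4
ee_pos: [0.6776, 0.0962, -0.0202]
tool_rot: [1.0, -0.007, 0.0, -0.0]
contact_force: [0.1, -0.1, 0.3]
gripper_width: 0.0512
gripper_force: 30.0
```

Contact at -20.2. I release, rise and check everything from above.

Call:
servo_tool([
  {"linear":[0,0,0],"rotation":[0,0,0]},
  {"linear":[0,0,0],"rotation":[0,0,0]},
  {"linear":[0,0,0],"rotation":[0,0,0]},
  {"linear":[0,0,0],"rotation":[0,0,0]},
  {"linear":[0,0,-8],"rotation":[0,0,0]},
  {"linear":[0,0,-30],"rotation":[0,0,0]},
  {"linear":[0,0,-40],"rotation":[0,0,0]},
  {"linear":[0,0,-40],"rotation":[0,0,0]},
  {"linear":[0,0,-40],"rotation":[0,0,0]},
  {"linear":[0,0,-12],"rotation":[0,0,0]},
], claw=0.85)

```text
time: 46.23
ee_pos: [0.6816, 0.0964, 0.1576]
tool_rot: [1.0, -0.007, 0.005, -0.0]
contact_force: [1.3, -0.3, 1.0]
gripper_width: 0.0746
gripper_force: 0.0
```

Call:
servo_tool([
  {"linear":[0,0,0],"rotation":[0,0,0]},
  {"linear":[0,0,0],"rotation":[0,0,0]},
  {"linear":[0,0,0],"rotation":[0,0,0]},
  {"linear":[0,0,0],"rotation":[0,0,0]},
  {"linear":[0,0,0],"rotation":[0,0,0]},
  {"linear":[0,0,0],"rotation":[0,0,0]},
])

```text
time: 46.73
ee_pos: [0.6765, 0.0961, 0.1479]
tool_rot: [1.0, -0.007, -0.002, 0.0]
contact_force: [-0.5, -0.1, 0.6]
gripper_width: 0.0745
gripper_force: 0.0
```

```bash
python3 -c "
from h import *
boxes('front_bearing_tile',.004,(318,222));boxes('front_bearing',.022,(318,222))
p=get_image('top')
H={'pulley':.0265,'front_bearing':.013,'rear_bearing':.0105,'regulator':.014,'socket':.019,'cap':.012,'pulley_tile':.004,'front_bearing_tile':.004,'rear_bearing_tile':.004,'regulator_tile':.004}
for n,z in H.items():
    for r in cut_out(p,n)[:3]:
        if r['p']<.3: continue
        m=r['mask'].astype(np.uint8); c=max(cv2.findContours(m,0,1)[0],key=cv2.contourArea)
        print(n,round(r['p'],2),np.round(r['at']),'rect',*rect(world(p,c[:,0],z)))
go(507.7,409.5,150)"
```

```text
front_bearing_tile px [316. 218.] rect in tool [-0.4 -0.7] [87.5 86.9] 9.3 x [-48.3  47.9] y [-49.5  48.2]
[676.5  96.1 147.9] t 46.7333
front_bearing px [316. 223.] rect in tool [ 1.3 -0.4] [51.9 49.7] 0.0 x [-24.7  27.2] y [-25.2  24.5]
[677.   96.1 148.6] t 46.8333
pulley 0.41 [ 92. 244.] rect [514.3 446.4] [21.6 10.5] 3.8
front_bearing 0.64 [339. 262.] rect [478.1 -90.6] [83.6 86.2] 87.9
front_bearing 0.6 [269. 173.] rect [670.5  75.9] [29.4  6.5] 0.5
regulator 0.55 [348. 259.] rect [480.4 -92.2] [33.9 70.6] 89.2
socket 0.64 [451. 309.] rect [ 373.9 -308.6] [35.6 26.7] 89.7
front_bearing_tile 0.89 [274. 172.] rect [666.7  63.3] [89.  33.2] 0.5
rear_bearing_tile 0.46 [ 93. 245.] rect [516.9 455.9] [24.  10.7] 3.8
regulator_tile 0.78 [338. 261.] rect [480.2 -91.4] [83.8 86. ] 88.7
t 47.5 at [677.6  96.1 149.7] yaw -0.8 j6 1.62 | now-axes [-1.740e+02 -3.111e+02 -3.000e-01] end-axes [-1.740e+02 -3.111e+02 -3.000e-01] rz -0.0 dist 356
```

```bash
python3 -c "
from h import *
p=get_image('wrist');cv2.imwrite('pics/f1.png',cv2.resize(p['frame'][160:280,250:385],(400,355)))"
```

Call:
servo_tool([
  {"linear":[-9,-16,0],"rotation":[0,0,0]},
  {"linear":[-17,-30,0],"rotation":[0,0,0]},
  {"linear":[-20,-36,0],"rotation":[0,0,0]},
  {"linear":[-20,-36,0],"rotation":[0,0,0]},
  {"linear":[-20,-36,0],"rotation":[0,0,0]},
  {"linear":[-20,-36,0],"rotation":[0,0,0]},
  {"linear":[-20,-36,0],"rotation":[0,0,0]},
  {"linear":[-20,-36,0],"rotation":[0,0,0]},
  {"linear":[-18,-31,0],"rotation":[0,0,0]},
  {"linear":[-10,-18,0],"rotation":[0,0,0]},
])

```text
time: 48.37
ee_pos: [0.5041, 0.4134, 0.1498]
tool_rot: [1.0, -0.005, -0.001, -0.001]
contact_force: [-0.5, -0.6, -0.4]
gripper_width: 0.0746
gripper_force: 0.0
```

Call:
servo_tool([
  {"linear":[0,0,0],"rotation":[0,0,0]},
  {"linear":[0,0,0],"rotation":[0,0,0]},
  {"linear":[0,0,0],"rotation":[0,0,0]},
  {"linear":[0,0,0],"rotation":[0,0,0]},
  {"linear":[0,0,0],"rotation":[0,0,0]},
  {"linear":[0,0,0],"rotation":[0,0,0]},
  {"linear":[0,0,0],"rotation":[0,0,0]},
  {"linear":[0,0,0],"rotation":[0,0,0]},
])

```text
time: 49.03
ee_pos: [0.5081, 0.4088, 0.1497]
tool_rot: [1.0, -0.007, -0.0, -0.0]
contact_force: [-0.5, -0.9, -0.7]
gripper_width: 0.0746
gripper_force: 0.0
```

```bash
python3 -c "
from h import *
boxes('rear_bearing_tile',.004,(318,222));p=boxes('rear_bearing',.017,(318,222))
q=get_image('top')['frame'];a=cv2.imread('pics/f1.png');b=cv2.resize(p['frame'][160:280,250:385],(400,355))
t=cv2.resize(q[140:340,80:540],(800,245+0))
cv2.imwrite('pics/fin.png',np.vstack([np.hstack([a,b]),t]))"
```

```text
yel px [462. 107.] rect in tool [102.2 127.7] [15.6 57.4] 38.3 x [ 88.9 126.1] y [109.4 155. ]
rear_bearing_tile px [317. 219.] rect in tool [-1.3 -0.1] [87.7 87.8] 65.9 x [-57.   55.3] y [-56.1  55.5]
[508.1 408.8 149.7] t 49.0333
yel px [462. 107.] rect in tool [100.8 123.2] [14.5 54.2] 37.2 x [ 88.6 123. ] y [105.8 149.1]
rear_bearing px [317. 223.] rect in tool [-0.2  0.1] [35.  33.2] 0.0 x [-17.7  17.3] y [-16.5  16.7]
[507.9 409.1 149.7] t 49.1333
```

View pics/fin.png

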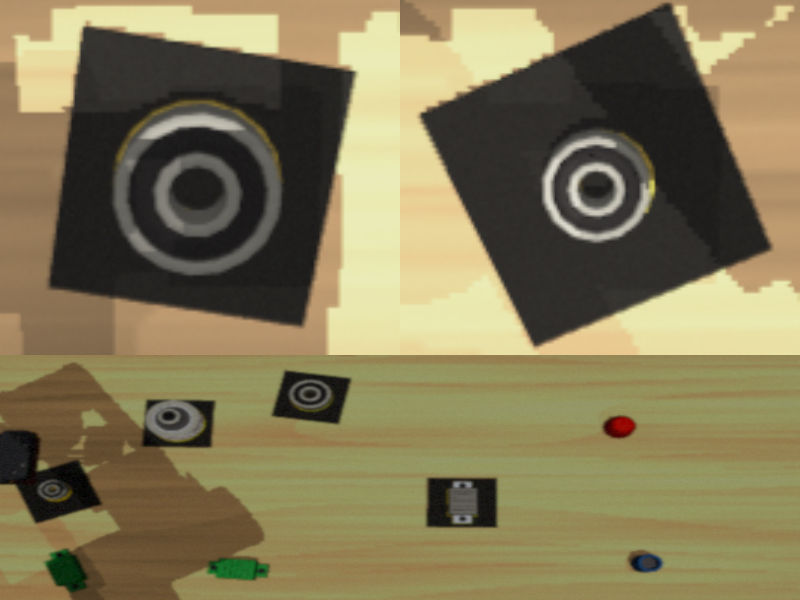

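The parts all sit centred on their tiles, to within about 1 mm. The socket and cap have not moved, and the gripper is clear. I hand the job in.

```bash
python3 -c "
from plant import *
print(hand_in())"
```

```text
the job is handed in; nothing more can be done
None
```

I placed all four parts on their tiles, the right way up and within about 1 mm of centre by the final camera checks. The regulator is lined up with its silhouette. The socket and cap are untouched, and I handed the job in at about 49 s on the robot's clock.

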